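Load a rock core into the grinding holder and clamp it

ROBOT

A 6-joint arm with a two-finger parallel gripper is mounted at the origin on the work surface. World frame = base frame: x ahead of the robot, y to its left, z up, the work surface at z = 0. Lengths are in mm, angles in rad, forces in N, time in s.
With the tool pointing down it reaches from about 350 to 975 mm from the base axis. Payload 7.1 kg.
Tool frame: the origin (TCP) lies at the very end of the fingers, on their centre line; the grasp point (between the pads) lies 19 mm behind it; z points along the fingers, y is the direction in which the jaws open and shut (so a half turn about z gives the same grasp; the last joint's range is limited). The gripper opens to 88 mm and grips with 3 to 60 N. Pads are 20 mm wide; open, the fingers measure 115 mm over their backs; the gripper's body (75 mm by 178 mm) begins 61 mm behind the grasp point.
Start: joints at [-1.163, 0.423, 1.63, -0, 1.089, -0.019], TCP at [258.74, -568.91, 199.075] pointing down, gripper open.
Joint ranges: [-3, 3], [-0.9, 2.11], [0.09, 2.58], [-1.31, 4.45], [0.11, 2.69], [-2.54, 2.54]. Speed limits (rad/s): [2.39, 2.39, 3.01, 3.14, 3.14, 3.14].

INTERFACE

Orientations are given as a unit quaternion [x, y, z, w].
In Python, from cell import env gives the robot as it stands. The module is installed in compiled form; this text tells all that it offers.
- The arm moves only by the tool move_arm, never from a script. Its argument "motion" is a list of rows, each a list of 7 numbers: the turn, a rotation vector about the tool's x, y, z normalised to -1 to 1, where 1 is 8 degrees, then the shift along the tool's x, y, z normalised to -1 to 1, where 1 is 20 mm, then the closure, from 0 (fully open) to 1 (shut). A call has 1 to 8 rows; each row shifts and turns the commanded pose from where the row before left it, along the tool's axes as they then stand; what a row does not reach is not made up. A row lasts 1/10 s, in which the tool goes at most 50 mm and 8.59 degrees, less where a joint would pass 70% of its speed; a pose out of reach is approached as far as the arm can. A call with a number of a shift or a turn outside -1 to 1 is refused whole. A call with a gripper value outside its range is refused whole. The fingers move at their own pace and stop on an object; the grip force is fixed at half the most. Time passes only in rows, so rows that do not move let the fingers close. It gives the time, the measured TCP pose, the force and the opening at its end, in the units of the state.
- env.sense(): the state, without advancing time (a new reading comes with each control period).
- env.snapshot(name): name is "side" or "top" or "wrist"; returns a dict with "img" (384x512x3 uint8, red, green, blue), "fx", "fy", "cx", "cy" (pixels), "cam_to_world" (4x4, takes a point from camera to world coordinates). Camera axes: x right, y up, looking along -z (the intrinsics and any distortion apply to the point x, -y, -z); pixel columns grow to the right and rows downward; lengths in mm; the calibration is good to about 2 mm. The wrist camera is an equidistant fisheye: a pixel r from the principal point sees the ray r / f radians off the axis. A picture is of the moment at which its call begins. There is no depth.
- env.sign_off(): hands the job in, once; it reports no verdict.
The state is a dict: "time": time; "qpos": joint angles; "qvel": joint speeds; "joint_efforts": joint torques, N m; "tcp_pos": TCP position; "eef_rot": TCP orientation; "ft_force": force on the tool from outside, world axes, zero at the start; "ft_torque": the same for the moment, N m; "gripper_width": opening from 0.0 (shut) to 1.0 (fully open).
Only numpy, scipy, OpenCV 4.12 (cv2) and the standard library are available. Lean on these libraries where they do the work, as an engineer would, in place of code of your own. Each camera call takes 0.05 s, during which the arm holds its last target. There are 200 camera calls.

TASK

Load the dark green rock core from the white tray into the brass-bushed bore of the steel grinding holder and clamp it. The bore is a tight fit and the sawn edges of the core chip, so handle it gently: tip the core by some 10 to 20 degrees, enter its lower edge first, straighten it in the bore by feel and slide it down until it stands upright and fully home on the bore's floor, then let go and swing the yellow-handled cam lever round until it bites and holds the core snugly, no harder, or the core splits. Leave the other cores, the vial and the red-capped jars as they stand.

Things in the scene. Friction and masses are not known exactly. Their poses are not given: they have to be found in the camera images.
- green_core_centre (a point): centre (half-way up) of the dark green, pale-veined rock core to be loaded: a loose upright cylinder, 38 mm diameter, 76 mm long, sharp edges, both ends flat, about 0.18 to 0.28 kg. Its z axis runs along the core. It stands with two equal-sized cores on the tray
- green_core_foot (a point): centre of the lower end face of the same green core, 38 mm below its centre along the core's axis (z up the core)
- pocket_centre (a point): centre of the 68 mm square pocket of the holder's steel block, at the block's flat top, 58 mm above the bench; z up, x towards the cam. In it sits a 56 mm square brass bush, top level with the block, bored for the core. Set screws lock the bush off this point by an amount that is not measured: the bore axis is up to 2.5 mm off along the holder's x and 5 mm along y, either way
- cam_pivot (a point): upright axis of the cam lever, 37.5 mm from the pocket's centre along the holder's +x; this point is 14 mm above the block's top. The cam, a 28 mm eccentric disc (centre 9 mm off the pivot, 3 to 19 mm above the block), keeps 26 mm from the pocket's centre when open; shut, it presses the standing core to the holder's -x. The arm (12 mm wide) lies 19 to 27 mm above the block
- lever_grip (a point): top centre of the lever's upright yellow handle: a cylinder of 18 mm diameter, from 19 mm to 57 mm above the block's top, 75 mm from the pivot
- lever (a joint): cam lever angle, rad: 0 = arm along the holder's +x (open), growing anticlockwise seen from above, towards its +y; end stop at 1.9. Starts at 0 to 0.2 and stays where left. Friction about 0.12 N m; the cam bites on the core somewhere between 0.6 and 1.7, depending on the bush, and the lever then turns harder with every degree: about 5 N on the handle is snug (under 2 N turns it free)
- tan_core_centre (a point): centre of the tan (sandstone) core standing on the tray, 38 x 76 mm; leave alone
- pink_core_centre (a point): centre of the pink (granite) core standing on the tray, 38 x 76 mm; leave alone
- vial_centre (a point): centre of the small green-capped vial standing on the tray, 30 mm wide, 42 mm tall; leave alone
- red_jar_centre (a point): centre of the nearest red-capped sample jar, 60 mm wide, 68 mm tall; leave alone
- red_jar2_centre (a point): centre of the second red-capped jar, same size, beside the core box; leave alone
- tray: white plastic tray, 150 x 275 mm (its x and y), fixed, floor 8 mm thick with a rim 16 mm high; origin at the centre of its underside. The three cores stand in a row along its y axis about 85 mm apart
- green_core: the same green core as a body; origin at the centre of its lower end face, z up the core
- holder: the holder, bolted to the bench: green base plate, steel block, bush and lever. Origin at bench level under the pocket's centre, axes as pocket_centre. The bore in the bush is round, upright, 39 mm wide, sharp-rimmed, 38 mm deep to a flat floor (20 mm above the bench). Block top: 44 mm from the pocket's centre to its -x edge, 72 mm to its +x edge, 43 mm to each side
Mind the look-alikes: they are no part of the job. Of the things like the green_core, leave any that is blue; of the rest the smaller one is meant.

How it is judged:
By the outcome, as a careful person would: the job done as asked, in the order asked, and still so for the second after the job is handed in, with the robot touching nothing.
It also fails if it takes over 72 s, if anything falls off the work surface, if the arm or the gripper's body presses on something with over 40 N, if the wrist force passes 120 N, or if a joint passes its speed limit or range.

## Working session

There is one attempt and no reset: what is moved stays moved. The work goes in short steps, Python scripts to look and compute and a tool call to move; the robot and the scene stay as the last step left them, time stands still between calls to the robot, and variables do not carry over. Pictures are saved under pics/ and viewed, about 8 in all and at most 12, crops included, and the job is handed in when it is done.

Besides the shell and the picture viewer there is one more tool, called after "Request:" by a JSON object that holds its "name" and its "arguments". move_arm: Moves the arm, as the interface text tells. Its arguments: {"type":"object","properties":{"motion":{"type":"array","items":{"type":"array","items":{"type":"number","minimum":-1,"maximum":1}}}},"required":["motion"]}

```bash
mkdir -p pics; cat > h.py <<'E'
import numpy as np, cv2, json
from cell import env
from scipy.spatial.transform import Rotation as R
def snap(n,f=None):
    s=env.snapshot(n)
    if f: cv2.imwrite(f,s["img"][:,:,::-1])
    return s
def ray(s,u,v):
    x=(u-s["cx"])/s["fx"]; y=(v-s["cy"])/s["fy"]
    T=np.array(s["cam_to_world"])
    if s.get("fish"):
        r=np.hypot(x,y); d=np.array([np.sin(r)*x/max(r,1e-9),-np.sin(r)*y/max(r,1e-9),-np.cos(r)])
    else: d=np.array([x,-y,-1])
    return T[:3,3],T[:3,:3]@d
def atz(s,u,v,z):
    o,d=ray(s,u,v); return o+d*(z-o[2])/d[2]
def proj(s,p):
    T=np.array(s["cam_to_world"]); q=T[:3,:3].T@(np.array(p)-T[:3,3]); x,y,z=q[0],-q[1],-q[2]
    if s.get("fish"):
        r=np.hypot(x,y); a=np.arctan2(r,z); x,y=x/r*a,y/r*a
    else: x,y=x/z,y/z
    return s["cx"]+s["fx"]*x,s["cy"]+s["fy"]*y
def st():
    s=env.sense(); print(s["time"],np.round(s["tcp_pos"],2),np.round(R.from_quat(s["eef_rot"]).as_matrix(),4).tolist(),np.round(s["ft_force"],2),np.round(s["ft_torque"],3),s["gripper_width"])
E
python3 - <<'E'
from h import *
import pickle
a=snap("top");b=snap("side")
pickle.dump((a,b),open("s0.pkl","wb"))
cv2.imwrite("pics/top.png",a["img"][:,:,::-1]);cv2.imwrite("pics/side.png",b["img"][:,:,::-1])
for s in(a,b): print({k:v for k,v in s.items() if k!="img"})
st()
E
```

```text
{'fx': 489.3369055273773, 'fy': 489.3369055273773, 'cx': 262.11270741020184, 'cy': 196.46276220563857, 'cam_to_world': array([[ 2.41724450e-02,  9.89231535e-01, -1.44349098e-01,
         3.57626145e+02],
       [-9.99656599e-01,  2.53793052e-02,  6.52491018e-03,
         9.11385816e+01],
       [ 1.01181267e-02,  1.44141806e-01,  9.89505312e-01,
         1.46106033e+03],
       [ 0.00000000e+00,  0.00000000e+00,  0.00000000e+00,
         1.00000000e+00]])}
{'fx': 488.5037383505869, 'fy': 488.5037383505869, 'cx': 260.64470309261793, 'cy': 187.0830553853678, 'cam_to_world': array([[-9.60779812e-01,  1.45439488e-01, -2.36113339e-01,
         2.60908388e+02],
       [-2.77312315e-01, -5.03329658e-01,  8.18386910e-01,
         1.05192440e+03],
       [ 1.82926809e-04,  8.51766758e-01,  5.23921135e-01,
         7.16860107e+02],
       [ 0.00000000e+00,  0.00000000e+00,  0.00000000e+00,
         1.00000000e+00]])}
0.1 [ 258.55 -568.47  198.4 ] [[0.9103, 0.414, -0.0005], [0.414, -0.9103, 0.0012], [-0.0, -0.0013, -1.0]] [-0.04 -0.12  0.4 ] [ 0.03   0.027 -0.016] 0.9986755995855218
```

View pics/top.png

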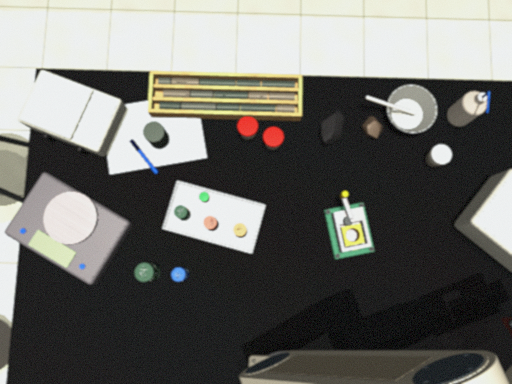

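View pics/side.png

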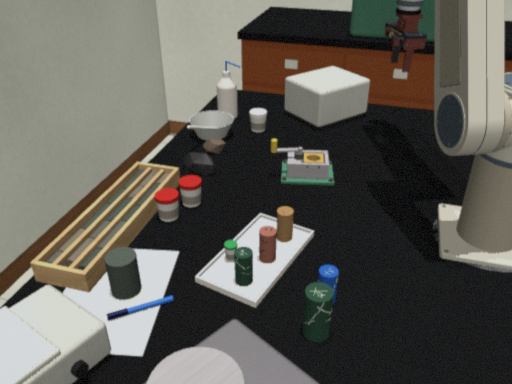

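Look-alikes, by top-view pixel: the small green veined core on the tray (182,212), a large green veined one on the bench (145,272), a dark one on the paper (155,134) and a blue one (179,274). The description fits the one on the tray. I'll check it in a close crop, with the holder beside it.

```bash
python3 - <<'E'
from h import *
import pickle
a,b=pickle.load(open("s0.pkl","rb"))
f=lambda s,u0,v0,w,h,k:cv2.resize(s["img"][v0:v0+h,u0:u0+w],None,fx=k,fy=k,interpolation=cv2.INTER_CUBIC)
top=np.hstack([f(a,315,185,70,80,4),f(a,155,175,120,80,4)])[:,:760]
bot=np.hstack([f(b,265,130,75,60,4),f(b,220,200,90,60,4)])[:,:760]
bot=np.pad(bot,((0,0),(0,760-bot.shape[1]),(0,0)))
cv2.imwrite("pics/crop.png",np.vstack([top,bot])[:,:,::-1])
print("green foot",atz(a,182,212,84), "holder",atz(a,351,235,58),"lever",atz(a,345,194,115))
E
```

```text
green foot [508.34315169 307.33560635  84.        ] holder [ 457.10816659 -175.85870188   58.        ] lever [ 566.84783181 -148.49865371  115.        ]
```

View pics/crop.png

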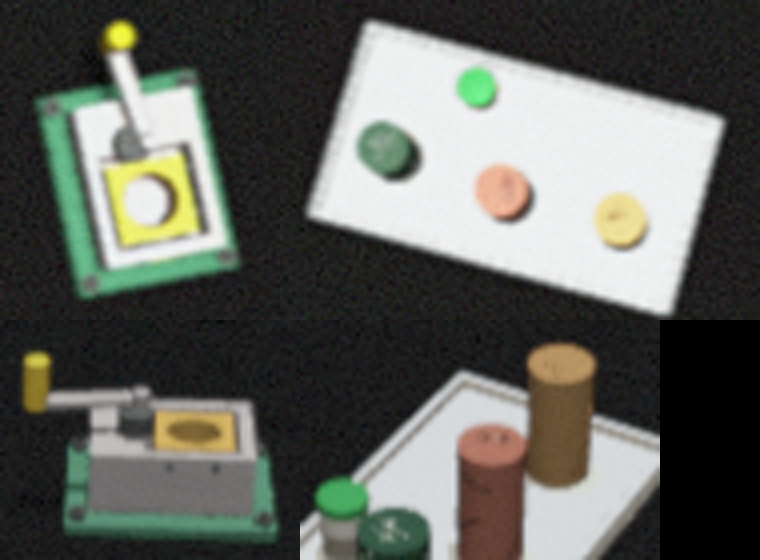

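The crop confirms the choice: the small veined core on the tray at (181,212), top view. The holder's cam side faces image-up and slightly left, so its yaw is about 12.6°.

```bash
cat >> h.py <<'E'
def go(p,yaw=None):
    s=env.sense(); M=R.from_quat(s["eef_rot"]).as_matrix()
    if yaw is not None:
        y=np.radians(yaw); M2=np.array([[np.cos(y),np.sin(y),0],[np.sin(y),-np.cos(y),0],[0,0,-1]])
        print("turn units",np.round(R.from_matrix(M.T@M2).as_rotvec(degrees=True)/8,3)); M=M2
    print("shift units",np.round(M.T@(np.array(p)-s["tcp_pos"])/20,3))
E
python3 - <<'E'
from h import *
import pickle
w=snap("wrist");T=np.array(w["cam_to_world"]);s=env.sense();M=R.from_quat(s["eef_rot"]).as_matrix()
print(w["fx"],w["cx"],w["cy"],"cam in tool",M.T@(T[:3,3]-s["tcp_pos"]),(M.T@T[:3,:3]).round(3))
a,b=pickle.load(open("s0.pkl","rb"))
pts=np.array([atz(a,315+u/4,185+v/4,10)[:2] for u,v in[(38,100),(82,297),(240,262),(195,70)]]);print(pts.round(0))
go([440,-180,260],12.6)
E
```

```text
297.3186396354542 254.10605582134997 187.29676106848 cam in tool [  73.49250583   -0.31019937 -186.05863751] [[ 0.001  0.963  0.27 ]
 [ 1.    -0.001  0.001]
 [ 0.001  0.27  -0.963]]
[[ 533. -106.]
 [ 388. -139.]
 [ 416. -256.]
 [ 559. -223.]]
turn units [-8.000e-03  1.000e-03  1.482e+00]
shift units [ 13.091 -16.979  -3.075]
```

```bash
python3 -c "
from h import *
go([386,-192,170],12.6)"
```

```text
turn units [-8.000e-03  1.000e-03  1.482e+00]
shift units [ 10.325 -16.983   1.425]
```

Request:
{"name": "move_arm", "arguments": {"motion": [[0, 0, 1, 0, 0, 0, 0], [0, 0, 0.48, 0, 0, 0, 0], [0, 0, 0, 0.6, -1, 0, 0], [0, 0, 0, 0.6, -1, 0, 0], [0, 0, 0, 0.6, -1, 0, 0], [0, 0, 0, 0.6, -1, 0, 0], [0, 0, 0, 0.6, -1, 0, 0], [0, 0, 0, 0.6, -1, 0, 0]]}}

```text
time: 0.95
tcp_pos: [302.9, -435.0, 198.9]
eef_rot: [0.994, 0.11, -0.0, -0.0]
ft_force: [0.3, -0.5, 0.1]
gripper_width: 0.998
```

Request:
{"name": "move_arm", "arguments": {"motion": [[0, 0, 0, 0.6, -1, 0.1, 0], [0, 0, 0, 0.6, -1, 0.1, 0], [0, 0, 0, 0.6, -1, 0.1, 0], [0, 0, 0, 0.6, -1, 0.1, 0], [0, 0, 0, 0.6, -1, 0.2, 0], [0, 0, 0, 0.6, -1, 0.2, 0], [0, 0, 0, 0.6, -1, 0.2, 0], [0, 0, 0, 0.6, -1, 0.2, 0]]}}

```text
time: 1.75
tcp_pos: [361.6, -258.0, 174.9]
eef_rot: [0.994, 0.11, -0.0, -0.0]
ft_force: [-0.5, -0.4, 0.2]
gripper_width: 1.001
```

Request:
{"name": "move_arm", "arguments": {"motion": [[0, 0, 0, 0.6, -1, 0.1, 0], [0, 0, 0, 0.6, -1, 0.1, 0], [0, 0, 0, 0.6, -1, 0.1, 0], [0, 0, 0, 0, 0, 0, 0], [0, 0, 0, 0, 0, 0, 0]]}}

```text
time: 2.25
tcp_pos: [383.6, -192.5, 169.1]
eef_rot: [0.994, 0.111, -0.0, 0.0]
ft_force: [0.2, -0.1, 0.3]
gripper_width: 0.998
```

```bash
python3 - <<'E'
from h import *
import pickle
w=snap("wrist");w["fish"]=1;pickle.dump(w,open("w1.pkl","wb"));st()
p=[int(c) for c in proj(w,[457,-176,58])];print(p)
u0,v0=max(0,p[0]-65),max(0,p[1]-90);print(u0,v0)
c=w["img"][v0:v0+150,u0:u0+170]
cv2.imwrite("pics/w1.png",cv2.resize(c,None,fx=4,fy=4,interpolation=cv2.INTER_CUBIC)[:,:,::-1])
E
```

```text
2.3 [ 383.64 -193.    169.18] [[0.9757, 0.2189, 0.0002], [0.2189, -0.9757, -0.0003], [0.0001, 0.0004, -1.0]] [-0.72  0.41 -0.21] [ 0.003 -0.011  0.031] 1.0048734916734063
[254, 104]
189 14
```

View pics/w1.png

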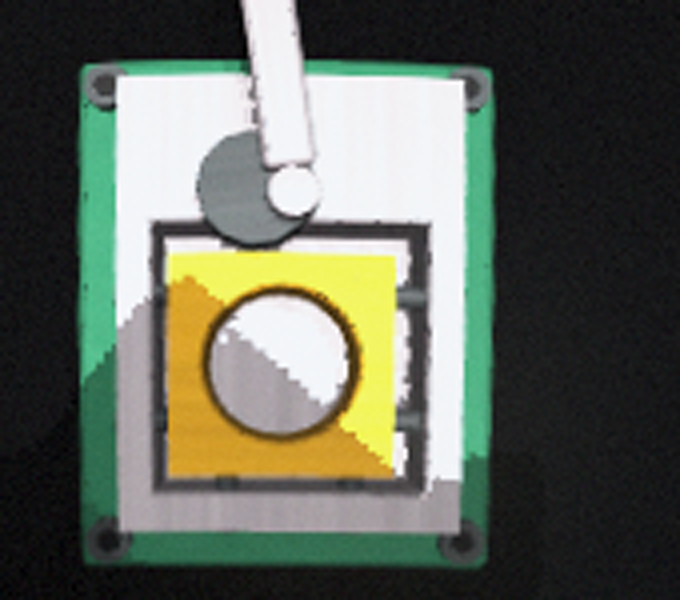

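Wrist view: the bore rim is centred near crop (281,362). The pocket corners are (152,222), (430,222), (424,492) and (153,492), and the pivot cap is at (293,190).

```bash
python3 - <<'E'
from h import *
import pickle
w=pickle.load(open("w1.pkl","rb"))
P=lambda u,v,z:atz(w,189+(u-1.5)/4,14+(v-1.5)/4,z)
img=cv2.resize(w["img"][14:164,189:359],None,fx=4,fy=4,interpolation=cv2.INTER_CUBIC).astype(float)
# outer rim: along radial lines, max brightness rise outward of the dark ring
pts=[]
for t in np.radians(range(0,360,5)):
    r=np.arange(64,92,.5); g=cv2.remap(img.max(2).astype(np.float32),(281+r*np.cos(t)).astype(np.float32)[None],(362+r*np.sin(t)).astype(np.float32)[None],1)[0]
    k=g.argmin(); d=np.diff(g[k:k+26:1]); 
    if len(d)<3: continue
    half=(g[k]+g[k:k+16].max())/2; j=k+np.argmax(g[k:]>half); pts.append((281+r[j]*np.cos(t),362+r[j]*np.sin(t)))
W=np.array([P(u,v,58)[:2] for u,v in pts])
A=np.c_[2*W,np.ones(len(W))]
for _ in range(3):
    x=np.linalg.lstsq(A,(W**2).sum(1),rcond=None)[0];c=x[:2];rad=np.sqrt(x[2]+c@c);e=np.hypot(*(W-c).T)-rad
    k=abs(e)<1.5*max(np.std(e),.2);W=W[k];A=A[k]
print("bore",c,"r",rad,"resid",e.std(),len(W))
e=lambda a,b,z:(lambda d:np.degrees(np.arctan2(d[1],d[0])))(P(*a,z)-P(*b,z))
print("yaw",e((117,78),(119,532),58),e((464,80),(460,532),58),e((152,222),(153,492),58),e((430,222),(424,492),58), e((117,78),(464,80),58)-90)
pk=np.mean([P(*q,58) for q in[(152,222),(430,222),(424,492),(153,492)]],0);pv=P(293,190,90);print("pocket",pk,"pivot(z90)",pv,P(293,190,85))
X=np.array([.976,.218]);print("bore off hold x,y",X@(c-pk[:2]),np.array([-X[1],X[0]])@(c-pk[:2]),"pivot-pocket",X@(pv-pk)[:2],np.array([-X[1],X[0]])@(pv-pk)[:2])
print("lever dir",e((270,0),(290,150),81))
go([507,310,150])
E
```

```text
bore [ 457.36786057 -180.15696078] r 19.405560763901867 resid 0.12257124985422183 70
yaw 12.61351658383996 12.766950637839585 12.509607259337605 12.140393065658882 12.875196954544748
pocket [ 460.05358553 -182.13602658   58.        ] pivot(z90) [ 495.93181675 -173.84532402   90.        ] [ 496.69935616 -173.80269203   85.        ]
bore off hold x,y -2.1898312236647866 2.517056263692763 pivot-pocket 36.824526825029054 0.2702712923107457
lever dir 19.72812922603472
shift units [ 11.524 -23.19    0.952]
```

Request:
{"name": "move_arm", "arguments": {"motion": [[0, 0, 0, 0.3, -1, 0, 0], [0, 0, 0, 0.3, -1, 0, 0], [0, 0, 0, 0.3, -1, 0, 0], [0, 0, 0, 0.3, -1, 0, 0], [0, 0, 0, 0.3, -1, 0, 0], [0, 0, 0, 0.3, -1, 0, 0], [0, 0, 0, 0.3, -1, 0, 0], [0, 0, 0, 0.3, -1, 0, 0]]}}

```text
time: 3.1
tcp_pos: [395.7, -26.1, 169.2]
eef_rot: [0.994, 0.109, 0.0, 0.0]
ft_force: [-0.5, 0.0, -0.0]
gripper_width: 1.001
```

Request:
{"name": "move_arm", "arguments": {"motion": [[0, 0, 0, 0.3, -1, 0, 0], [0, 0, 0, 0.3, -1, 0, 0], [0, 0, 0, 0.3, -1, 0, 0], [0, 0, 0, 0.3, -1, 0, 0], [0, 0, 0, 0.3, -1, 0, 0], [0, 0, 0, 0.3, -1, 0, 0], [0, 0, 0, 0.3, -1, 0, 0], [0, 0, 0, 0.3, -1, 0, 0]]}}

```text
time: 3.9
tcp_pos: [408.0, 140.7, 169.2]
eef_rot: [0.994, 0.109, 0.0, 0.0]
ft_force: [-0.4, 0.0, 0.8]
gripper_width: 0.998
```

Request:
{"name": "move_arm", "arguments": {"motion": [[0, 0, 0, 0.4, -1, 0, 0], [0, 0, 0, 0.4, -1, 0, 0], [0, 0, 0, 0.4, -1, 0, 0], [0, 0, 0, 0.5, -1, 0, 0.3], [0, 0, 0, 0.5, -1, 0, 0.3], [0, 0, 0, 0.4, -1, 0, 0.3], [0, 0, 0, 0.4, -1, 0, 0.3], [0, 0, 0, 0, 0, 0, 0.3]]}}

```text
time: 4.7
tcp_pos: [436.9, 291.6, 169.2]
eef_rot: [0.994, 0.11, 0.001, -0.0]
ft_force: [-0.1, -1.1, 0.2]
gripper_width: 0.704
```

```bash
python3 - <<'E'
from h import *
import pickle
st();w=snap("wrist");w["fish"]=1;pickle.dump(w,open("w2.pkl","wb"))
p=[int(c) for c in proj(w,[507,310,84])];print(p)
u0,v0=max(0,p[0]-85),max(0,p[1]-75);print(u0,v0)
c=w["img"][v0:v0+150,u0:u0+190]
cv2.imwrite("pics/w2.png",cv2.resize(c,None,fx=4,fy=4,interpolation=cv2.INTER_CUBIC)[:,:,::-1])
E
```

```text
4.7 [436.89 291.58 169.21] [[0.9758, 0.2188, 0.0012], [0.2188, -0.9758, 0.0009], [0.0014, -0.0006, -1.0]] [-0.09 -1.06  0.18] [ 0.024 -0.021  0.036] 0.7043005735058506
[251, 107]
166 32
```

View pics/w2.png

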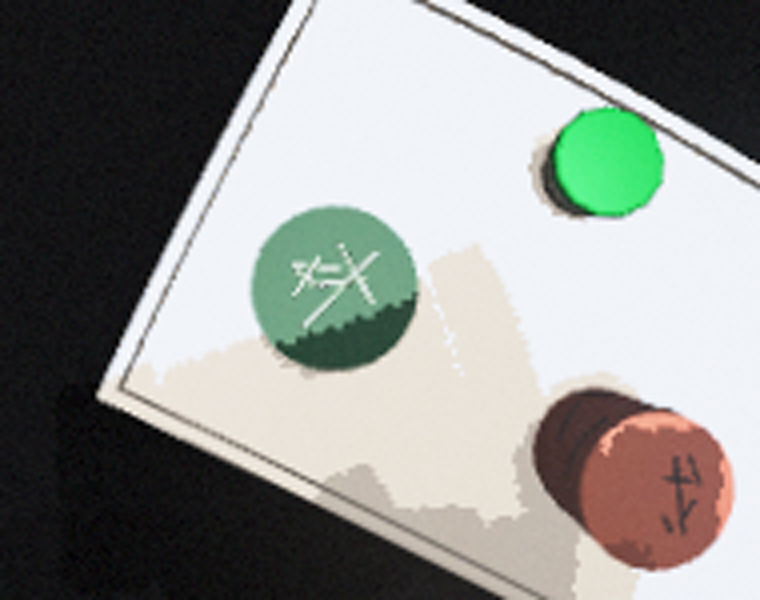

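The core's top disc is centred at crop (334.5,288.5). The pink core and the vial are clear of the jaw line.

```bash
python3 - <<'E'
from h import *
import pickle
w=pickle.load(open("w2.pkl","rb"))
P=lambda u,v,z:atz(w,166+(u-1.5)/4,32+(v-1.5)/4,z)
c=P(334.5,288.5,84);print(c,P(418,288,84)-P(251,288,84))
go([c[0],c[1],53])
E
```

```text
[509.52200707 312.74263278  84.        ] [  8.15950673 -36.79685557   0.        ]
shift units [ 3.826 -0.293  5.798]
```

Request:
{"name": "move_arm", "arguments": {"motion": [[0, 0, 0, 0.96, -0.07, 0, 0.3], [0, 0, 0, 0.96, -0.07, 0.4, 0.3], [0, 0, 0, 0.96, -0.08, 0.4, 0.3], [0, 0, 0, 0.95, -0.07, 0.5, 0.3], [0, 0, 0, 0, 0, 1, 0.3], [0, 0, 0, 0, 0, 1, 0.3], [0, 0, 0, 0, 0, 1, 0.3], [0, 0, 0, 0, 0, 1, 0.3]]}}

```text
time: 5.55
tcp_pos: [509.1, 310.9, 62.3]
eef_rot: [0.994, 0.109, -0.0, 0.0]
ft_force: [0.1, -0.9, -0.1]
gripper_width: 0.701
```

Request:
{"name": "move_arm", "arguments": {"motion": [[0, 0, 0, 0, 0, 0.5, 0.3], [0, 0, 0, 0, 0, 0, 0.45], [0, 0, 0, 0, 0, 0, 0.5], [0, 0, 0, 0, 0, 0, 0.55], [0, 0, 0, 0, 0, 0, 0.6], [0, 0, 0, 0, 0, 0, 0.6], [0, 0, 0, 0, 0, 0, 0.6], [0, 0, 0, 0, 0, 0, 0.6]]}}

```text
time: 6.35
tcp_pos: [509.6, 313.1, 54.1]
eef_rot: [0.994, 0.11, 0.001, -0.0]
ft_force: [-0.7, -1.1, 6.4]
gripper_width: 0.415
```

Request:
{"name": "move_arm", "arguments": {"motion": [[0, 0, 0, 0, 0, -0.2, 0.7], [0, 0, 0, 0, 0, -0.5, 0.7], [0, 0, 0, 0, 0, -1, 0.7], [0, 0, 0, 0, 0, -1, 0.7], [0, 0, 0, 0, 0, -1, 0.7], [0, 0, 0, 0, 0, -1, 0.7], [0, 0, 0, 0, 0, -1, 0.7], [0, 0, 0, 0, 0, 0, 0.7]]}}

```text
time: 7.15
tcp_pos: [510.3, 313.8, 170.2]
eef_rot: [0.994, 0.11, 0.002, -0.001]
ft_force: [0.4, 0.6, -1.8]
gripper_width: 0.421
```

```bash
python3 - <<'E'
from h import *
import pickle
st();w=snap("wrist");w["fish"]=1;pickle.dump(w,open("w3.pkl","wb"))
s=env.sense();M=R.from_quat(s["eef_rot"]).as_matrix()
p=[int(c) for c in proj(w,s["tcp_pos"]-M[:,2]*30)];print(p)
u0,v0=max(0,p[0]-90),max(0,p[1]-70);print(u0,v0)
c=w["img"][v0:v0+140,u0:u0+180]
cv2.imwrite("pics/w3.png",cv2.resize(c,None,fx=4,fy=4,interpolation=cv2.INTER_CUBIC)[:,:,::-1])
go([457,-180,160])
E
```

```text
7.15 [510.33 313.82 170.18] [[0.9758, 0.2185, 0.0045], [0.2185, -0.9758, 0.0028], [0.005, -0.0017, -1.0]] [ 0.38  0.64 -1.81] [-0.017  0.021 -0.019] 0.42123858624663
[255, 236]
165 166
shift units [-7.949 23.497  0.377]
```

View pics/w3.png

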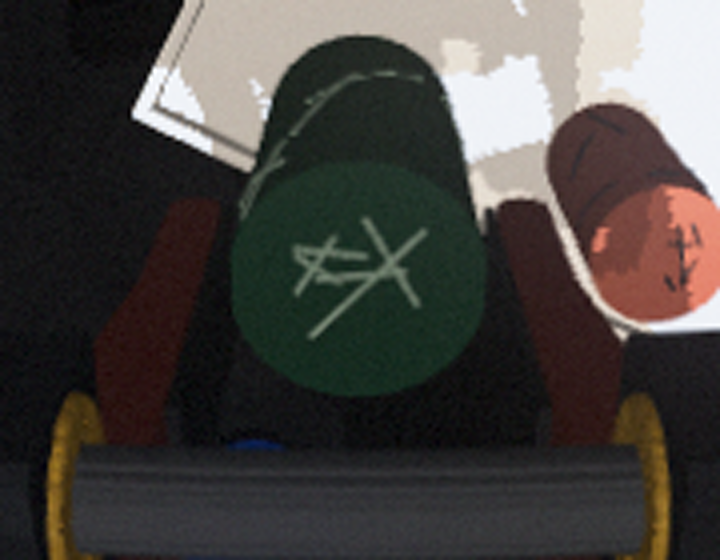

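```bash
python3 - <<'E'
from h import *
import pickle
w=pickle.load(open("w3.pkl","rb"));s=env.sense();M=R.from_quat(s["eef_rot"]).as_matrix();t=s["tcp_pos"]
P=lambda u,v,z:M.T@(atz(w,165+(u-1.5)/4,166+(v-1.5)/4,z)-t)
z=t[2]+29.9
print("top centre in tool",P(358.5,279,z),"L,R",P(231,275,z),P(486,275,z),"near/far",P(358,396,z),P(358,160,z))
print("foot far edge",P(358,36,t[2]-46.1), "wrist-cam bore est. bias above")
E
```

```text
top centre in tool [  0.81715137  -0.47135239 -29.89745546] L,R [  1.31565611 -19.12488444 -29.87768937] [  1.37462018  18.17451769 -29.91436819] near/far [-19.00706979  -0.52933129 -29.95082349] [ 19.21933519  -0.55810696 -29.84777681]
foot far edge [19.39540847 -0.6295348  46.15308129] wrist-cam bore est. bias above
```

Request:
{"name": "move_arm", "arguments": {"motion": [[0, 0, 0, -0.3, 1, 0, 0.7], [0, 0, 0, -0.3, 1, 0, 0.7], [0, 0, 0, -0.3, 1, 0, 0.7], [0, 0, 0, -0.3, 1, 0, 0.7], [0, 0, 0, -0.3, 1, 0, 0.7], [0, 0, 0, -0.3, 1, 0, 0.7], [0, 0, 0, -0.3, 1, 0, 0.7], [0, 0, 0, -0.4, 1, 0, 0.7]]}}

```text
time: 8.0
tcp_pos: [493.5, 143.8, 165.7]
eef_rot: [0.994, 0.11, -0.001, 0.0]
ft_force: [0.6, -0.4, -2.0]
gripper_width: 0.416
```

Request:
{"name": "move_arm", "arguments": {"motion": [[0, 0, 0, -0.35, 1, 0, 0.7], [0, 0, 0, -0.35, 1, 0, 0.7], [0, 0, 0, -0.35, 1, 0, 0.7], [0, 0, 0, -0.35, 1, 0, 0.7], [0, 0, 0, -0.35, 1, 0, 0.7], [0, 0, 0, -0.35, 1, 0, 0.7], [0, 0, 0, -0.35, 1, 0, 0.7], [0, 0, 0, -0.35, 1, 0, 0.7]]}}

```text
time: 8.8
tcp_pos: [473.3, -24.0, 165.8]
eef_rot: [0.994, 0.11, -0.001, -0.0]
ft_force: [0.2, 0.5, -2.5]
gripper_width: 0.42
```

Request:
{"name": "move_arm", "arguments": {"motion": [[0, 0, 0, -0.35, 1, 0, 0.7], [0, 0, 0, -0.35, 1, 0, 0.7], [0, 0, 0, -0.35, 1, 0, 0.7], [0, 0, 0, -0.35, 1, 0, 0.7], [0, 0, 0, -0.35, 1, 0, 0.7], [0, 0, 0, -0.35, 1, 0, 0.7], [0, 0, 0, -0.35, 1, 0, 0.7], [0, 0, 0, -0.2, 0.5, 0, 0.7]]}}

```text
time: 9.6
tcp_pos: [454.6, -181.9, 165.9]
eef_rot: [0.994, 0.109, -0.001, -0.0]
ft_force: [-0.0, -0.1, -2.9]
gripper_width: 0.421
```

Request:
{"name": "move_arm", "arguments": {"motion": [[0, 0.5, 0, 0, 0, 0, 0.7], [0, 0.5, 0, 0, 0, 0, 0.7], [0, 0.5, 0, 0, 0, 0, 0.7], [0, 0.38, 0, 0, 0, 0, 0.7], [0, 0, 0, 0, 0, 0, 0.7]]}}

```text
time: 10.1
tcp_pos: [453.6, -180.0, 165.8]
eef_rot: [0.986, 0.108, 0.129, -0.015]
ft_force: [-1.2, -0.7, -2.6]
gripper_width: 0.422
```

```bash
cat >> h.py <<'E'
B=np.array([457.5,-180.6,58]); H=np.array([[.9763,-.2164,0],[.2164,.9763,0],[0,0,1]])  # bore top centre (est), holder axes
def feet():
    s=env.sense(); M=R.from_quat(s["eef_rot"]).as_matrix(); t=np.array(s["tcp_pos"])
    f=lambda q:np.round(H.T@(t+M@np.array(q)-B),2)
    z=46.1
    print("t",s["time"],"low(-x)",f([-18.7,0,z]),"high(+x)",f([19.3,0,z]),"tilt",np.round(np.degrees(H.T@-M[:,2])[:2],2),"F(h)",np.round(H.T@s["ft_force"],2),"T(h)",np.round(H.T@s["ft_torque"],3),"w",round(s["gripper_width"]*88,1))
def want(d):  # holder-frame displacement mm -> tool units
    s=env.sense(); M=R.from_quat(s["eef_rot"]).as_matrix(); print("units",np.round(M.T@H@np.array(d)/20,3))
E
python3 -c "
from h import *
feet();go([445.9,-183.2,119])"
```

```text
t 10.1 low(-x) [-9.88  1.54 58.42] high(+x) [26.84  1.53 68.2 ] tilt [-14.74  -0.14] F(h) [-1.31 -0.41 -2.62] T(h) [0.096 0.286 0.022] w 37.1
shift units [-0.999  0.078  2.154]
```

Request:
{"name": "move_arm", "arguments": {"motion": [[0, 0, 0, -0.5, 0.08, 0.4, 0.7], [0, 0, 0, -0.5, 0, 0.5, 0.7], [0, 0, 0, 0, 0, 0.6, 0.7], [0, 0, 0, 0, 0, 0.6, 0.7], [0, 0, 0, 0, 0, 0, 0.7], [0, 0, 0, 0, 0, 0, 0.7]]}}

```text
time: 10.7
tcp_pos: [448.7, -183.7, 120.9]
eef_rot: [0.985, 0.109, 0.13, -0.015]
ft_force: [0.4, -0.1, -2.3]
gripper_width: 0.422
```

```bash
python3 - <<'E'
from h import *
import pickle
feet();want([0,0,-10]);want([1,0,0])
w=snap("wrist");w["fish"]=1;pickle.dump(w,open("w4.pkl","wb"));st()
s=snap("side");pickle.dump(s,open("s4.pkl","wb"))
p=[int(c) for c in proj(w,B)];print(p)
u0,v0=max(0,p[0]-85),max(0,p[1]-70);print(u0,v0)
c=cv2.resize(w["img"][v0:v0+140,u0:u0+170],None,fx=4,fy=4,interpolation=cv2.INTER_CUBIC)
cv2.imwrite("pics/w4.png",c[:,:,::-1])
E
```

```text
t 10.7 low(-x) [-15.35  -1.12  13.55] high(+x) [21.35 -1.03 23.38] tilt [-14.82  -0.08] F(h) [ 0.35 -0.21 -2.33] T(h) [ 0.004  0.284 -0.011] w 37.2
units [-0.129  0.     0.483]
units [0.048 0.    0.013]
10.75 [ 448.89 -183.89  121.32] [[0.9424, 0.2189, 0.253], [0.2114, -0.9758, 0.0569], [0.2593, -0.0001, -0.9658]] [ 0.55  0.37 -2.67] [-0.058  0.251  0.03 ] 0.42237318907286375
[253, 199]
168 129
```

View pics/w4.png

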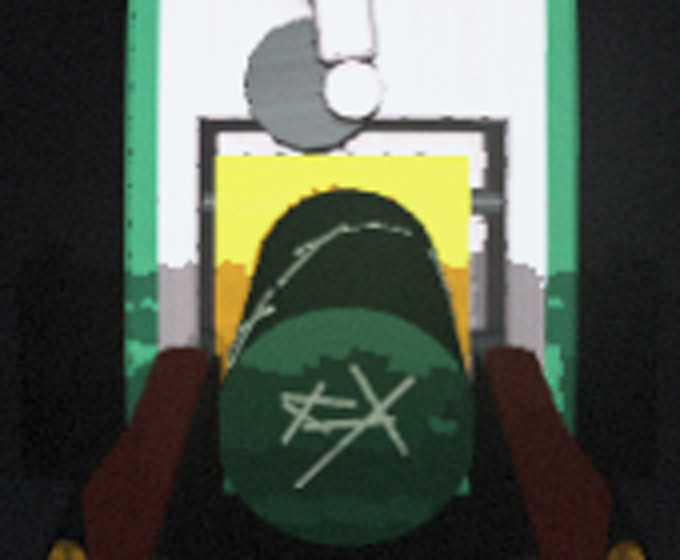

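Request:
{"name": "move_arm", "arguments": {"motion": [[0, 0, 0, -0.14, -0.05, 0.27, 0.7], [0, 0, 0, -0.14, 0, 0.27, 0.7], [0, 0, 0, 0, 0, 0, 0.7], [0, 0, 0, 0, 0, 0, 0.7], [0, 0, 0, 0, 0, 0, 0.7]]}}

```text
time: 11.3
tcp_pos: [445.7, -183.7, 109.5]
eef_rot: [0.985, 0.109, 0.13, -0.014]
ft_force: [-0.1, -0.5, -2.6]
gripper_width: 0.421
```

```bash
python3 -c "
from h import *
feet();want([0,0,-3])"
```

```text
t 11.3 low(-x) [-18.24  -0.49   2.14] high(+x) [18.46 -0.42 12.01] tilt [-14.87  -0.02] F(h) [-0.21 -0.42 -2.63] T(h) [-0.016  0.286  0.002] w 37.0
units [-0.039 -0.     0.145]
```

Request:
{"name": "move_arm", "arguments": {"motion": [[0, 0, 0, -0.01, -0.015, 0.075, 0.7], [0, 0, 0, -0.01, 0, 0.075, 0.7], [0, 0, 0, 0, 0, 0, 0.7], [0, 0, 0, 0, 0, 0, 0.7]]}}

```text
time: 11.7
tcp_pos: [446.0, -183.2, 106.4]
eef_rot: [0.985, 0.109, 0.13, -0.014]
ft_force: [0.6, 0.1, -2.2]
gripper_width: 0.417
```

```bash
python3 -c "
from h import *
feet()"
```

```text
t 11.7 low(-x) [-17.89  -0.02  -0.98] high(+x) [18.81  0.05  8.88] tilt [-14.86  -0.04] F(h) [ 0.65 -0.04 -2.2 ] T(h) [-0.001  0.247  0.037] w 36.7
```

Request:
{"name": "move_arm", "arguments": {"motion": [[0, 0, 0, -0.013, 0, 0.05, 0.7], [0, 0, 0, -0.013, 0, 0.05, 0.7], [0, 0, 0, 0, 0, 0, 0.7], [0, 0, 0, 0, 0, 0, 0.7]]}}

```text
time: 12.1
tcp_pos: [446.0, -183.2, 104.3]
eef_rot: [0.985, 0.109, 0.13, -0.014]
ft_force: [0.2, 0.6, -3.1]
gripper_width: 0.42
```

```bash
python3 -c "
from h import *
feet()"
```

```text
t 12.1 low(-x) [-17.87  -0.05  -3.04] high(+x) [18.83  0.03  6.82] tilt [-14.86  -0.03] F(h) [ 0.28  0.52 -3.14] T(h) [ 0.011  0.203 -0.019] w 36.9
```

Request:
{"name": "move_arm", "arguments": {"motion": [[0, 0, 0, 0, 0.05, 0, 0.7], [0, 0, 0, 0, 0, 0, 0.7], [0, 0, 0, 0, 0, 0, 0.7]]}}

```text
time: 12.4
tcp_pos: [446.1, -184.0, 104.3]
eef_rot: [0.985, 0.109, 0.13, -0.015]
ft_force: [0.3, 1.4, -2.8]
gripper_width: 0.422
```

```bash
python3 -c "
from h import *
feet()"
```

```text
t 12.4 low(-x) [-18.    -0.8   -3.08] high(+x) [18.7  -0.73  6.77] tilt [-14.85  -0.06] F(h) [ 0.61  1.29 -2.85] T(h) [0.36  0.244 0.094] w 37.1
```

Request:
{"name": "move_arm", "arguments": {"motion": [[0, 0, 0, 0, -0.1, 0, 0.7], [0, 0, 0, 0, 0, 0, 0.7], [0, 0, 0, 0, 0, 0, 0.7]]}}

```text
time: 12.7
tcp_pos: [445.9, -182.3, 104.5]
eef_rot: [0.985, 0.109, 0.13, -0.014]
ft_force: [-0.4, 0.6, -1.8]
gripper_width: 0.421
```

```bash
python3 -c "
from h import *
feet()"
```

```text
t 12.7 low(-x) [-17.75   0.8   -2.89] high(+x) [18.95  0.89  6.98] tilt [-1.488e+01 -1.000e-02] F(h) [-0.31  0.64 -1.76] T(h) [0.012 0.263 0.005] w 37.1
```

Request:
{"name": "move_arm", "arguments": {"motion": [[0, 0, 0, 0, -0.03, 0, 0.7], [0, 0, 0, 0, 0, 0, 0.7], [0, 0, 0, 0, 0, 0, 0.7]]}}

```text
time: 13.0
tcp_pos: [445.9, -181.9, 104.5]
eef_rot: [0.985, 0.109, 0.13, -0.014]
ft_force: [0.4, 0.2, -3.0]
gripper_width: 0.42
```

```bash
python3 -c "
from h import *
feet()"
```

```text
t 13.0 low(-x) [-17.69   1.24  -2.88] high(+x) [19.01  1.32  6.99] tilt [-14.89  -0.  ] F(h) [ 0.47  0.07 -3.04] T(h) [-0.298  0.157 -0.022] w 37.0
```

Request:
{"name": "move_arm", "arguments": {"motion": [[0, 0, 0, 0, -0.03, 0, 0.7], [0, 0, 0, 0, 0, 0, 0.7], [0, 0, 0, 0, 0, 0, 0.7]]}}

```text
time: 13.3
tcp_pos: [445.9, -181.4, 104.5]
eef_rot: [0.985, 0.109, 0.13, -0.014]
ft_force: [0.9, -2.9, -2.8]
gripper_width: 0.422
```

```bash
python3 -c "
from h import *
feet()"
```

```text
t 13.3 low(-x) [-17.61   1.7   -2.83] high(+x) [19.08  1.78  7.05] tilt [-1.49e+01  1.00e-02] F(h) [ 0.23 -3.07 -2.84] T(h) [-0.62   0.149 -0.188] w 37.1
```

Request:
{"name": "move_arm", "arguments": {"motion": [[0, 0, 0, 0, 0.072, 0, 0.7], [0, 0, 0, -0.04, 0, -0.01, 0.7], [0, 0, 0, 0, 0, 0, 0.7], [0, 0, 0, 0, 0, 0, 0.7]]}}

```text
time: 13.7
tcp_pos: [444.9, -182.5, 104.3]
eef_rot: [0.985, 0.109, 0.13, -0.015]
ft_force: [0.3, -0.0, -2.6]
gripper_width: 0.423
```

```bash
python3 -c "
from h import *
feet()"
```

```text
t 13.7 low(-x) [-18.86   0.93  -3.11] high(+x) [17.84  1.    6.74] tilt [-14.85  -0.06] F(h) [ 0.25 -0.06 -2.6 ] T(h) [-0.05   0.141 -0.033] w 37.2
```

Request:
{"name": "move_arm", "arguments": {"motion": [[0, 0, 0, -0.03, 0, -0.007, 0.7], [0, 0, 0, 0, 0, 0, 0.7], [0, 0, 0, 0, 0, 0, 0.7]]}}

```text
time: 14.0
tcp_pos: [444.4, -182.7, 104.3]
eef_rot: [0.985, 0.109, 0.13, -0.014]
ft_force: [0.3, 0.2, -2.8]
gripper_width: 0.423
```

```bash
python3 -c "
from h import *
feet()"
```

```text
t 14.0 low(-x) [-19.37   0.82  -3.07] high(+x) [17.33  0.9   6.79] tilt [-14.86  -0.04] F(h) [ 0.33  0.1  -2.83] T(h) [ 0.001  0.049 -0.047] w 37.2
```

```bash
cat >> h.py <<'E'
def tgt(low,tilt,tx=0):
    s=env.sense(); M=R.from_quat(s["eef_rot"]).as_matrix(); t=np.array(s["tcp_pos"])
    Md=H@R.from_euler('x',tx,degrees=True).as_matrix()@R.from_euler('y',-tilt,degrees=True).as_matrix()@np.diag([1,-1,-1.])
    q=np.array([-18.7,0,46.1]); td=B+H@np.array(low)-Md@q
    print("TURN",np.round(R.from_matrix(M.T@Md).as_rotvec(degrees=True)/8,3),"SHIFT",np.round(M.T@(td-t)/20,3))
E
python3 -c "
from h import *
feet();tgt([-17.8,.25,-4.5],14.9)"
```

```text
t 14.0 low(-x) [-19.37   0.82  -3.07] high(+x) [17.33  0.9   6.79] tilt [-14.86  -0.04] F(h) [ 0.33  0.1  -2.83] T(h) [ 0.001  0.049 -0.047] w 37.2
TURN [-0.005 -0.017  0.014] SHIFT [0.063 0.029 0.092]
```

Request:
{"name": "move_arm", "arguments": {"motion": [[0, 0, 0, 0.06, 0.03, 0.03, 0.7], [0, 0, 0, 0, 0, 0.06, 0.7], [0, 0, 0, 0, 0, 0, 0.7], [0, 0, 0, 0, 0, 0, 0.7]]}}

```text
time: 14.4
tcp_pos: [446.1, -182.9, 102.8]
eef_rot: [0.985, 0.109, 0.13, -0.014]
ft_force: [0.1, -0.7, -2.3]
gripper_width: 0.415
```

```bash
python3 -c "
from h import *
feet();tgt([-17.8,.25,-4.5],15);tgt([-18,.25,-4.5],11)"
```

```text
t 14.4 low(-x) [-17.76   0.17  -4.58] high(+x) [18.94  0.25  5.28] tilt [-14.86  -0.04] F(h) [-0.06 -0.71 -2.35] T(h) [0.012 0.227 0.004] w 36.6
TURN [-0.005 -0.003  0.014] SHIFT [ 0.    -0.004 -0.004]
TURN [-0.005 -0.503  0.014] SHIFT [ 0.149 -0.003  0.065]
```

Low edge entered, contact-free. Straightening by 4° in two rows.

Request:
{"name": "move_arm", "arguments": {"motion": [[0, -0.25, 0, 0.075, 0, 0.032, 0.7], [0, -0.25, 0, 0.075, 0, 0.032, 0.7], [0, 0, 0, 0, 0, 0, 0.7], [0, 0, 0, 0, 0, 0, 0.7]]}}

```text
time: 14.8
tcp_pos: [449.3, -182.0, 102.3]
eef_rot: [0.989, 0.11, 0.096, -0.011]
ft_force: [1.0, 0.2, -3.0]
gripper_width: 0.423
```

```bash
python3 -c "
from h import *
feet();tgt([-18,.25,-4.5],11);tgt([-18.2,.25,-4.5],7)"
```

```text
t 14.8 low(-x) [-17.85   0.36  -4.55] high(+x) [19.44  0.46  2.75] tilt [-11.01  -0.04] F(h) [ 1.06 -0.01 -2.99] T(h) [-0.004  0.167  0.001] w 37.3
TURN [-0.006 -0.009  0.019] SHIFT [-0.004  0.006 -0.003]
TURN [-0.005 -0.509  0.019] SHIFT [0.145 0.007 0.067]
```

Request:
{"name": "move_arm", "arguments": {"motion": [[0, -0.25, 0, 0.07, 0.003, 0.033, 0.7], [0, -0.25, 0, 0.07, 0.003, 0.033, 0.7], [0, 0, 0, 0, 0, 0, 0.7], [0, 0, 0, 0, 0, 0, 0.7]]}}

```text
time: 15.2
tcp_pos: [451.9, -181.5, 101.4]
eef_rot: [0.992, 0.11, 0.061, -0.007]
ft_force: [0.6, -0.1, -2.3]
gripper_width: 0.419
```

```bash
python3 -c "
from h import *
feet();tgt([-18.2,.25,-4.5],7);tgt([-18.4,.25,-4.5],4)"
```

```text
t 15.2 low(-x) [-18.53   0.33  -4.66] high(+x) [19.18  0.42  0.03] tilt [-7.07 -0.05] F(h) [ 0.56 -0.21 -2.32] T(h) [ 0.005  0.05  -0.039] w 36.9
TURN [-0.006 -0.011  0.017] SHIFT [ 0.021  0.004 -0.005]
TURN [-0.006 -0.386  0.017] SHIFT [0.13  0.005 0.046]
```

Request:
{"name": "move_arm", "arguments": {"motion": [[0, -0.19, 0, 0.07, 0.002, 0.023, 0.7], [0, -0.19, 0, 0.06, 0.002, 0.023, 0.7], [0, 0, 0, 0, 0, 0, 0.7], [0, 0, 0, 0, 0, 0, 0.7]]}}

```text
time: 15.6
tcp_pos: [454.4, -181.0, 100.7]
eef_rot: [0.993, 0.11, 0.035, -0.004]
ft_force: [-0.2, -0.1, -2.9]
gripper_width: 0.419
```

```bash
python3 -c "
from h import *
feet();tgt([-18.4,.25,-4.5],4);tgt([-18.6,.25,-5],0)"
```

```text
t 15.6 low(-x) [-18.55   0.25  -4.55] high(+x) [19.36  0.33 -1.88] tilt [-4.03 -0.05] F(h) [-0.23 -0.   -2.91] T(h) [-0.     0.072 -0.007] w 36.9
TURN [-0.006 -0.005  0.015] SHIFT [ 0.009  0.    -0.002]
TURN [-0.005 -0.505  0.015] SHIFT [0.156 0.    0.094]
```

Request:
{"name": "move_arm", "arguments": {"motion": [[0, -0.25, 0, 0.08, 0, 0.047, 0.7], [0, -0.25, 0, 0.076, 0, 0.047, 0.7], [0, 0, 0, 0, 0, 0, 0.7], [0, 0, 0, 0, 0, 0, 0.7]]}}

```text
time: 16.0
tcp_pos: [457.6, -180.3, 99.0]
eef_rot: [0.994, 0.11, 0.0, -0.0]
ft_force: [-1.1, -0.1, -3.2]
gripper_width: 0.423
```

```bash
python3 -c "
from h import *
feet();tgt([-18.6,.25,-5],0);tgt([-18.7,.25,-12],0)"
```

```text
t 16.0 low(-x) [-18.55   0.27  -5.09] high(+x) [19.45  0.36 -5.07] tilt [-0.04 -0.04] F(h) [-1.12  0.15 -3.19] T(h) [0.064 0.06  0.007] w 37.2
TURN [-0.005 -0.005  0.016] SHIFT [-0.001  0.001 -0.004]
TURN [-0.005 -0.005  0.016] SHIFT [-0.006  0.002  0.346]
```

Request:
{"name": "move_arm", "arguments": {"motion": [[0, 0, 0, -0.008, 0.0, 0.08, 0.7], [0, 0, 0, 0, 0, 0.08, 0.7], [0, 0, 0, 0, 0, 0.08, 0.7], [0, 0, 0, 0, 0, 0, 0.7], [0, 0, 0, 0, 0, 0, 0.7]]}}

```text
time: 16.5
tcp_pos: [457.8, -180.6, 94.4]
eef_rot: [0.994, 0.11, -0.0, -0.0]
ft_force: [-0.5, -0.4, -1.6]
gripper_width: 0.423
```

```bash
python3 -c "
from h import *
feet()"
```

```text
t 16.5 low(-x) [-18.43  -0.1   -9.71] high(+x) [19.57 -0.02 -9.71] tilt [ 0.   -0.01] F(h) [-0.58 -0.29 -1.56] T(h) [ 0.016 -0.013 -0.008] w 37.2
```

Request:
{"name": "move_arm", "arguments": {"motion": [[0, 0, 0, -0.005, -0.005, 0.1, 0.7], [0, 0, 0, 0, 0, 0.1, 0.7], [0, 0, 0, 0, 0, 0.1, 0.7], [0, 0, 0, 0, 0, 0.1, 0.7], [0, 0, 0, 0, 0, 0, 0.7]]}}

```text
time: 17.0
tcp_pos: [457.5, -180.4, 86.1]
eef_rot: [0.994, 0.11, -0.0, -0.0]
ft_force: [0.1, -0.4, -2.5]
gripper_width: 0.419
```

```bash
python3 -c "
from h import *
feet()"
```

```text
t 17.0 low(-x) [-18.64   0.16 -18.  ] high(+x) [ 19.36   0.23 -18.01] tilt [ 0.03 -0.02] F(h) [ 0.05 -0.44 -2.51] T(h) [ 0.032 -0.004  0.022] w 36.9
```

Request:
{"name": "move_arm", "arguments": {"motion": [[0, 0, 0, 0, 0, 0.1, 0.7], [0, 0, 0, 0, 0, 0.1, 0.7], [0, 0, 0, 0, 0, 0.1, 0.7], [0, 0, 0, 0, 0, 0.1, 0.7], [0, 0, 0, 0, 0, 0.1, 0.7], [0, 0, 0, 0, 0, 0.1, 0.7], [0, 0, 0, 0, 0, 0.1, 0.7], [0, 0, 0, 0, 0, 0, 0.7]]}}

```text
time: 17.8
tcp_pos: [457.6, -180.4, 72.2]
eef_rot: [0.994, 0.11, -0.0, -0.0]
ft_force: [-0.7, 0.0, -1.6]
gripper_width: 0.419
```

```bash
python3 -c "
from h import *
feet()"
```

```text
t 17.8 low(-x) [-18.63   0.11 -31.92] high(+x) [ 19.37   0.19 -31.94] tilt [ 0.02 -0.02] F(h) [-0.65  0.17 -1.63] T(h) [-0.015 -0.014 -0.003] w 36.9
```

Request:
{"name": "move_arm", "arguments": {"motion": [[0, 0, 0, 0, 0, 0.1, 0.7], [0, 0, 0, 0, 0, 0.1, 0.7], [0, 0, 0, 0, 0, 0.05, 0.7], [0, 0, 0, 0, 0, 0, 0.7], [0, 0, 0, 0, 0, 0, 0.7]]}}

```text
time: 18.3
tcp_pos: [457.7, -180.5, 67.4]
eef_rot: [0.994, 0.11, -0.0, -0.0]
ft_force: [0.1, -0.2, -2.7]
gripper_width: 0.421
```

Request:
{"name": "move_arm", "arguments": {"motion": [[0, 0, 0, 0, 0, 0.03, 0.7], [0, 0, 0, 0, 0, 0, 0.7], [0, 0, 0, 0, 0, 0, 0.7]]}}

```text
time: 18.6
tcp_pos: [457.8, -180.5, 66.9]
eef_rot: [0.994, 0.11, 0.0, 0.0]
ft_force: [0.6, 0.4, -2.3]
gripper_width: 0.42
```

Request:
{"name": "move_arm", "arguments": {"motion": [[0, 0, 0, 0, 0, 0.03, 0.7], [0, 0, 0, 0, 0, 0, 0.7], [0, 0, 0, 0, 0, 0, 0.7]]}}

```text
time: 18.9
tcp_pos: [457.8, -180.5, 66.2]
eef_rot: [0.994, 0.11, 0.0, -0.0]
ft_force: [-0.4, 0.3, -1.7]
gripper_width: 0.421
```

```bash
python3 -c "
from h import *
feet()"
```

```text
t 18.9 low(-x) [-18.43   0.   -37.87] high(+x) [ 19.57   0.08 -37.87] tilt [-0. -0.] F(h) [-0.35  0.33 -1.67] T(h) [ 0.029  0.034 -0.01 ] w 37.1
```

Request:
{"name": "move_arm", "arguments": {"motion": [[0, 0, 0, 0, 0, 0.025, 0.7], [0, 0, 0, 0, 0, 0, 0.7], [0, 0, 0, 0, 0, 0, 0.7]]}}

```text
time: 19.2
tcp_pos: [458.0, -180.6, 66.1]
eef_rot: [0.994, 0.11, 0.0, 0.0]
ft_force: [-2.0, -0.6, 3.3]
gripper_width: 0.416
```

Request:
{"name": "move_arm", "arguments": {"motion": [[0, 0, 0, 0, 0, 0.025, 0.7], [0, 0, 0, 0, 0, 0, 0.7], [0, 0, 0, 0, 0, 0, 0.7]]}}

```text
time: 19.5
tcp_pos: [458.1, -180.7, 66.0]
eef_rot: [0.994, 0.11, 0.0, 0.0]
ft_force: [-2.5, 1.2, 11.3]
gripper_width: 0.422
```

Request:
{"name": "move_arm", "arguments": {"motion": [[0, 0, 0, 0, 0, -0.025, 0.7], [0, 0, 0, 0, 0, 0, 0.5], [0, 0, 0, 0, 0, 0, 0.4], [0, 0, 0, 0, 0, 0, 0.25], [0, 0, 0, 0, 0, 0, 0.25], [0, 0, 0, 0, 0, 0, 0.25], [0, 0, 0, 0, 0, 0, 0.25]]}}

```text
time: 20.2
tcp_pos: [457.7, -180.5, 65.7]
eef_rot: [0.994, 0.11, -0.0, -0.0]
ft_force: [-0.3, 0.1, 0.1]
gripper_width: 0.751
```

Request:
{"name": "move_arm", "arguments": {"motion": [[0, 0, 0, 0, 0, -0.5, 0.25], [0, 0, 0, 0, 0, -1, 0.25], [0, 0, 0, 0, 0, -1, 0.25], [0, 0, 0, 0, 0, -1, 0.25], [0, 0, 0, -1, 0, -1, 0.4], [0, 0, 0, -1, 0, 0, 0.8], [0, 0, 0, -1, 0, 0, 1], [0, 0, 0, -0.3, 0, 0, 1]]}}

```text
time: 21.0
tcp_pos: [391.8, -194.9, 156.4]
eef_rot: [0.994, 0.109, -0.0, 0.0]
ft_force: [0.1, -0.0, -0.7]
gripper_width: 0.427
```

```bash
python3 - <<'E'
from h import *
import pickle
st();w=snap("wrist");w["fish"]=1;pickle.dump(w,open("w5.pkl","wb"))
p=[int(c) for c in proj(w,B)];print(p)
u0,v0=max(0,p[0]-80),max(0,p[1]-100);print(u0,v0)
c=cv2.resize(w["img"][v0:v0+150,u0:u0+170],None,fx=4,fy=4,interpolation=cv2.INTER_CUBIC)
cv2.imwrite("pics/w5.png",c[:,:,::-1])
E
```

```text
21.0 [ 391.84 -194.91  156.4 ] [[0.976, 0.2176, -0.0001], [0.2176, -0.976, -0.0001], [-0.0001, 0.0, -1.0]] [ 0.12 -0.02 -0.66] [ 0.017  0.021 -0.014] 0.42699064100272427
[254, 112]
174 12
```

View pics/w5.png

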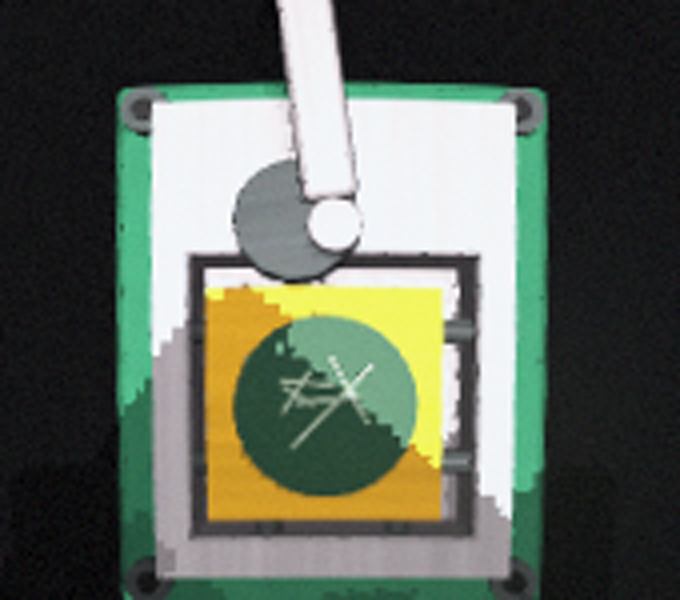

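The core stands upright in the bush, its top disc centred at crop (325,406). The lever arm is still at about 0.12 rad. Next I'll turn the closed fingers behind the handle.

```bash
python3 -c "
from h import *
print(np.round(env.sense()['qpos'],2));go([577,-177,156],-70.4)"
```

```text
[-0.49  0.21  2.06 -0.    0.87  0.86]
turn units [1.000e-03 1.000e-03 1.037e+01]
shift units [ 2.255 -9.017  0.014]
```

Request:
{"name": "move_arm", "arguments": {"motion": [[0, 0, 1, 0, 0, 0, 1], [0, 0, 1, 0, 0, 0, 1], [0, 0, 1, 0, 0, 0, 1], [0, 0, 1, 0, 0, 0, 1], [0, 0, 1, 0, 0, 0, 1], [0, 0, 1, 0, 0, 0, 1], [0, 0, 1, 0, 0, 0, 1], [0, 0, 1, 0, 0, 0, 1]]}}

```text
time: 21.85
tcp_pos: [394.4, -195.0, 156.0]
eef_rot: [0.9, -0.436, 0.0, -0.0]
ft_force: [-0.1, -0.4, 0.3]
gripper_width: 0.004
```

Request:
{"name": "move_arm", "arguments": {"motion": [[0, 0, 1, 0, 0, 0, 1], [0, 0, 1, 0, 0, 0, 1], [0, 0, 0.38, 0, 0, 0, 1], [0, 0, 0, 0, 0, 0, 1]]}}

```text
time: 22.25
tcp_pos: [394.2, -195.0, 155.9]
eef_rot: [0.817, -0.577, 0.0, -0.0]
ft_force: [-1.4, 0.8, -0.0]
gripper_width: 0.0
```

```bash
python3 -c "
from h import *
print(np.round(env.sense()['qpos'],2));st();go([577,-177,156],-70.4)"
```

```text
[-0.49  0.22  2.06  0.    0.87  2.31]
22.25 [ 394.22 -194.97  155.94] [[0.3348, -0.9423, 0.0005], [-0.9423, -0.3348, -0.0001], [0.0003, -0.0005, -1.0]] [-1.39  0.79 -0.03] [ 0.13  -0.056  0.046] 0.0004921892510624396
turn units [-0.003 -0.002 -0.005]
shift units [ 2.219e+00 -8.911e+00 -3.000e-03]
```

q6 would come within 0.04 rad of its limit there, so I'll back the yaw off by 16°.

Request:
{"name": "move_arm", "arguments": {"motion": [[0, 0, -1, 0, 0, 0, 1], [0, 0, -1, 0, 0, 0, 1], [0, 0, 0, 0, 0, 0, 1]]}}

```text
time: 22.55
tcp_pos: [393.9, -195.0, 155.9]
eef_rot: [0.89, -0.456, 0.0, -0.0]
ft_force: [-0.7, 0.7, -0.2]
gripper_width: 0.002
```

```bash
python3 -c "
from h import *
st();go([577,-180,156])"
```

```text
22.55 [ 393.91 -194.96  155.88] [[0.5841, -0.8117, 0.0004], [-0.8117, -0.5841, -0.0001], [0.0003, -0.0002, -1.0]] [-0.74  0.67 -0.17] [ 0.162  0.017 -0.036] 0.001914290361091553
shift units [ 4.740e+00 -7.867e+00 -3.000e-03]
```

Request:
{"name": "move_arm", "arguments": {"motion": [[0, 0, 0, 0.6, -1, 0, 1], [0, 0, 0, 0.6, -1, 0, 1], [0, 0, 0, 0.6, -1, 0, 1], [0, 0, 0, 0.6, -1, 0, 1], [0, 0, 0, 0.6, -1, 0, 1], [0, 0, 0, 0.6, -1, 0, 1], [0, 0, 0, 0.6, -1, 0, 1], [0, 0, 0, 0.54, -0.87, 0, 1]]}}

```text
time: 23.35
tcp_pos: [578.0, -180.2, 155.7]
eef_rot: [0.889, -0.459, 0.0, -0.0]
ft_force: [0.7, -0.6, 0.1]
gripper_width: 0.002
```

Request:
{"name": "move_arm", "arguments": {"motion": [[0, 0, 0, 0, 0, 0, 1], [0, 0, 0, 0, 0, 0.8, 1], [0, 0, 0, 0, 0, 0.8, 1], [0, 0, 0, 0, 0, 0.8, 1], [0, 0, 0, 0, 0, 0.8, 1], [0, 0, 0, 0, 0, 0, 1]]}}

```text
time: 23.95
tcp_pos: [574.4, -179.9, 89.5]
eef_rot: [0.889, -0.458, -0.002, 0.0]
ft_force: [-0.2, 0.4, -0.3]
gripper_width: 0.009
```

```bash
python3 - <<'E'
from h import *
print(np.round(env.sense()['qpos'],2));st();s=env.sense();M=R.from_quat(s["eef_rot"]).as_matrix()
d=M.T@(np.array([567.2,-148.6,92])-s["tcp_pos"]);print("handle in tool",d)
E
```

```text
[-0.32  0.53  1.75 -0.    0.87  2.2 ]
23.95 [ 574.38 -179.91   89.47] [[0.5808, -0.8141, -0.0043], [-0.8141, -0.5808, 0.0014], [-0.0036, 0.0026, -1.0]] [-0.18  0.39 -0.28] [0.108 0.018 0.018] 0.009349720347153624
handle in tool [-29.67352576 -12.33105322  -2.45933952]
```

```bash
cat >> h.py <<'E'
def lev(n=1):
    s=env.sense(); M=R.from_quat(s["eef_rot"]).as_matrix(); pv=np.array([496.6,-173.9,0]); t=np.array(s["tcp_pos"])
    c=M.T@(pv-t)  # pivot in tool; handle touching at tool x=-19
    yy=c[1]-np.sqrt(max(0,75**2-(c[0]+19)**2)); h=M@np.array([-19,yy,0])+t-pv
    phi=np.arctan2(h[1],h[0])-np.radians(12.6)
    th=np.array([-h[1],h[0],0])/75
    print("t",s["time"],"lever(if touching)",round(phi,3),"handle tool y",round(yy,1),"push N",round(-th@np.array(s["ft_force"]),2),"Ftool",np.round(M.T@s["ft_force"],2),"Ttool",np.round(M.T@s["ft_torque"],3),"z",round(t[2],1),"q6",round(s["qpos"][5],2))
E
python3 -c "
from h import *
lev()"
```

```text
t 23.95 lever(if touching) -0.025 handle tool y -8.8 push N -0.41 Ftool [-0.42 -0.08  0.28] Ttool [ 0.048 -0.098 -0.018] z 89.5 q6 2.2
```

Request:
{"name": "move_arm", "arguments": {"motion": [[0, 0, 0, -0.26, -0.127, 0, 1], [0, 0, 0, -0.26, -0.127, 0, 1], [0, 0, 0, -0.26, -0.127, 0, 1], [0, 0, 0, -0.26, -0.127, 0, 1]]}}

```text
time: 24.35
tcp_pos: [573.0, -157.0, 92.4]
eef_rot: [0.889, -0.457, 0.001, -0.0]
ft_force: [-0.7, 0.1, -0.1]
gripper_width: 0.004
```

```bash
python3 -c "
from h import *
lev()"
```

```text
t 24.35 lever(if touching) 0.244 handle tool y -2.1 push N -0.36 Ftool [-0.44  0.49  0.09] Ttool [ 0.099 -0.134  0.076] z 92.4 q6 2.23
```

Request:
{"name": "move_arm", "arguments": {"motion": [[0, 0, 0, -0.26, -0.127, 0, 1], [0, 0, 0, -0.26, -0.127, 0, 1], [0, 0, 0, 0, 0, 0, 1]]}}

```text
time: 24.65
tcp_pos: [570.6, -145.4, 91.8]
eef_rot: [0.889, -0.457, -0.0, -0.0]
ft_force: [0.7, -0.4, 0.3]
gripper_width: 0.005
```

```bash
python3 -c "
from h import *
lev()"
```

```text
t 24.65 lever(if touching) 0.39 handle tool y 1.7 push N 0.69 Ftool [ 0.7  -0.37 -0.31] Ttool [ 0.026 -0.045  0.004] z 91.8 q6 2.25
```

Request:
{"name": "move_arm", "arguments": {"motion": [[0, 0, -0.36, -0.19, -0.047, 0, 1], [0, 0, -0.36, -0.19, -0.047, 0, 1], [0, 0, -0.36, -0.19, -0.047, 0, 1], [0, 0, -0.36, -0.19, -0.047, 0, 1]]}}

```text
time: 25.05
tcp_pos: [564.0, -132.2, 91.8]
eef_rot: [0.931, -0.365, 0.0, 0.0]
ft_force: [0.4, -0.6, -0.4]
gripper_width: 0.006
```

```bash
python3 -c "
from h import *
lev()
w=snap('wrist');w['fish']=1
c=w['img'][100:384,100:412]
cv2.imwrite('pics/w6.png',cv2.resize(c,None,fx=2,fy=2,interpolation=cv2.INTER_CUBIC)[:,:,::-1])
"
```

```text
t 25.05 lever(if touching) 0.576 handle tool y 1.4 push N 0.7 Ftool [0.7  0.12 0.43] Ttool [ 0.056 -0.089 -0.012] z 91.8 q6 2.07
```

View pics/w6.png

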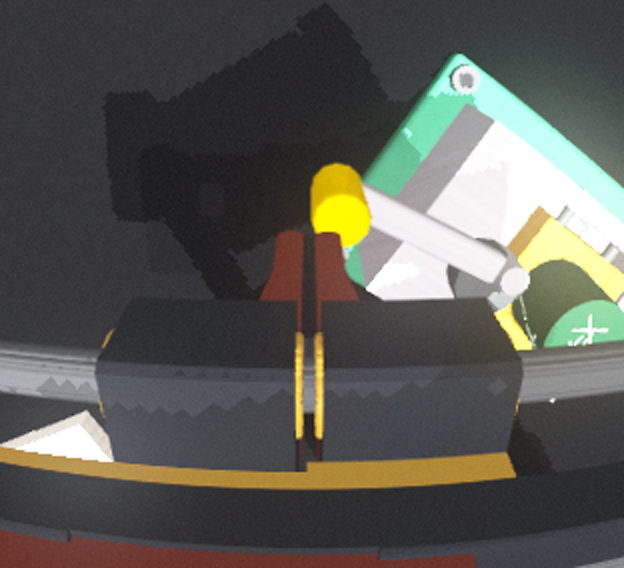

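```bash
python3 -c "
from h import *
w=snap('wrist');w['fish']=1
p=atz(w,100+341/2,100+226/2,115);pv=np.array([496.6,-173.9,0]);d=p-pv;s=env.sense();M=R.from_quat(s['eef_rot']).as_matrix()
print(p,np.hypot(*d[:2]),np.arctan2(d[1],d[0])-np.radians(12.6),M.T@(p-s['tcp_pos']))
q=atz(w,100+515/2,100+278/2,88);print('pivot',q)
print('tcp px',[(a-100)*2 for a in proj(w,s['tcp_pos'])], [(a-100)*2 for a in proj(w,[567.2,-148.6,115])])
"
```

```text
[ 565.79241282 -147.02504666  115.        ] 74.22838479391423 0.15056285651728327 [ 11.74541063   9.65542055 -23.2567318 ]
pivot [ 497.44495857 -174.71982977   88.        ]
tcp px [np.float64(307.78346478724404), np.float64(234.26665235564104)] [np.float64(341.83445177866247), np.float64(219.2541308327547)]
```

The wrist picture shows the handle (crop 341,226) on the far side of the fingers, still at about 0.15 rad, yet no contact force was felt. I'll check where it is with all three cameras.

```bash
python3 - <<'E'
from h import *
import pickle
lev()
a=snap("top");b=snap("side");w=snap("wrist");w["fish"]=1
def blob(s,nm,near):
    h=cv2.cvtColor(s["img"],cv2.COLOR_RGB2HSV);m=((h[...,0]>22)&(h[...,0]<34)&(h[...,1]>150)&(h[...,2]>70)).astype(np.uint8)
    n,l,st_,c=cv2.connectedComponentsWithStats(m)
    for i in range(1,n):
        if st_[i,4]>15 and np.hypot(*(c[i]-near))<60: print(nm,st_[i],c[i].round(1))
for z in(85,115): print(z,"top px",proj(a,[565.8,-147,z]),"side px",proj(b,[565.8,-147,z]))
blob(a,"top",(345,194));blob(b,"side",(274,145));blob(w,"wrist",(270,200))
t=env.sense()["tcp_pos"];print("tcp",t,"side",proj(b,t),"top",proj(a,t))
c=b["img"][90:200,230:350];cv2.imwrite("pics/s6.png",cv2.resize(c,None,fx=5,fy=5,interpolation=cv2.INTER_CUBIC)[:,:,::-1])
E
```

```text
t 25.15 lever(if touching) 0.58 handle tool y 1.4 push N 0.17 Ftool [ 0.16  0.48 -0.56] Ttool [ 0.084 -0.128 -0.016] z 91.7 q6 2.07
85 top px (np.float64(342.60181950171216), np.float64(195.92168692879648)) side px (np.float64(274.5589432311002), np.float64(148.40414771288))
115 top px (np.float64(344.46305728636565), np.float64(194.35804879209024)) side px (np.float64(274.7207113778844), np.float64(138.83843635828953))
side [271 143   6  10  48] [273.3 147.8]
wrist [255 181  30  43 936] [269.3 201.4]
tcp [ 564.02365216 -132.34741468   91.75656418] side (np.float64(273.8802075927962), np.float64(148.62388031917305)) top (np.float64(337.84870837100607), np.float64(196.06418348959514))
```

View pics/s6.png

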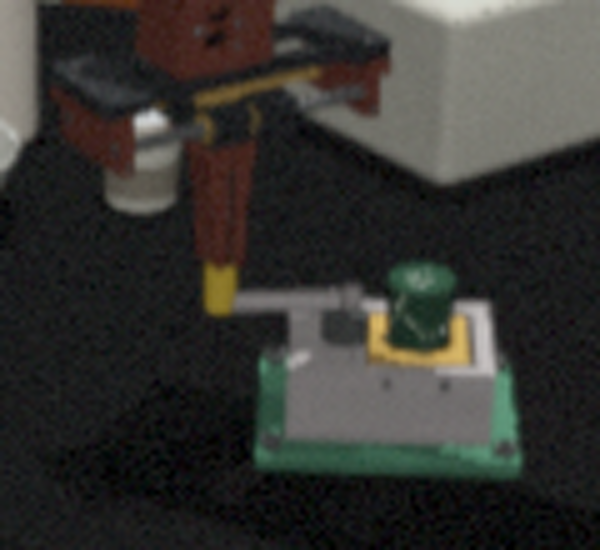

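```bash
python3 - <<'E'
from h import *
s=env.sense();M=R.from_quat(s["eef_rot"]).as_matrix()
w=snap("wrist");w["fish"]=1
def px(q): return np.round(proj(w,np.array(s["tcp_pos"])+M@np.array(q,float)),1)
# tool-fixed camera: where would tip front edges (x=+10) / back appear at various z
for z in(0,-10,-20,-25): print(z,"closed mid x=+10",px([10,0,z]),"x=0",px([0,.1,z]),"x=-10",px([-10,0,z]),"y=+-13",px([10,13,z]),px([10,-13,z]),"| grip y=19..32",px([10,19,z]),px([10,32,z]))
im=w["img"]
for v in range(205,226,2): print(v,[tuple(int(c) for c in im[v,u]) for u in range(232,284,4)])
E
```

```text
0 closed mid x=+10 [253.9 203.4] x=0 [254.  217.5] x=-10 [253.9 231.1] y=+-13 [273.5 203.4] [234.2 203.4] | grip y=19..32 [282.5 203.4] [301.9 203.3]
-10 closed mid x=+10 [253.9 208.5] x=0 [254.  223.2] x=-10 [253.9 237.3] y=+-13 [274.5 208.5] [233.3 208.5] | grip y=19..32 [284.  208.5] [304.3 208.4]
-20 closed mid x=+10 [253.9 214.2] x=0 [254.  229.5] x=-10 [253.9 244.1] y=+-13 [275.6 214.2] [232.2 214.1] | grip y=19..32 [285.6 214.1] [306.9 213.9]
-25 closed mid x=+10 [253.9 217.3] x=0 [254.1 232.9] x=-10 [253.9 247.8] y=+-13 [276.2 217.2] [231.6 217.2] | grip y=19..32 [286.4 217.1] [308.3 216.9]
205 [(42, 36, 36), (44, 40, 37), (41, 34, 32), (44, 36, 35), (47, 43, 35), (50, 43, 39), (203, 165, 0), (255, 250, 0), (255, 252, 0), (255, 251, 0), (255, 251, 0), (255, 250, 0), (255, 250, 0)]
207 [(41, 35, 35), (44, 41, 38), (43, 37, 37), (46, 39, 34), (51, 41, 37), (53, 46, 43), (210, 172, 2), (255, 250, 0), (255, 251, 0), (255, 251, 0), (255, 250, 0), (255, 250, 0), (255, 249, 0)]
209 [(39, 32, 28), (44, 40, 36), (45, 37, 35), (46, 41, 36), (51, 44, 40), (54, 46, 40), (221, 184, 0), (2
[... 963 characters left out ...]
52, 49), (119, 64, 52), (120, 68, 54), (118, 69, 54), (255, 250, 0), (255, 249, 0), (244, 235, 71)]
221 [(56, 54, 50), (54, 48, 48), (112, 58, 44), (110, 57, 43), (117, 64, 51), (56, 50, 44), (60, 55, 51), (120, 66, 55), (117, 65, 51), (118, 70, 53), (254, 249, 0), (254, 247, 0), (142, 176, 157)]
223 [(53, 52, 52), (53, 48, 51), (111, 59, 48), (115, 59, 49), (113, 55, 44), (56, 49, 46), (60, 56, 49), (116, 61, 54), (123, 70, 55), (119, 69, 54), (251, 237, 75), (140, 240, 198), (161, 149, 152)]
225 [(52, 48, 50), (55, 50, 52), (116, 59, 51), (115, 59, 51), (114, 59, 48), (55, 48, 44), (58, 51, 45), (118, 65, 53), (122, 68, 55), (121, 68, 55), (214, 219, 220), (112, 194, 151), (160, 152, 156)]
```

The right finger covers the handle in the image, and both cameras put the visible finger ends about 20 mm above the reported TCP. So the fingers passed over the handle's top. I'll go back round and redo the push 20 mm lower.

Request:
{"name": "move_arm", "arguments": {"motion": [[0, 0, 0, 0, 0, -1, 1], [0, 0, 0.7, 0, 0, 0, 1], [0, 0, 0.7, 0, 0, 0, 1], [0, 0, 0, 0, 0, 0, 1]]}}

```text
time: 25.75
tcp_pos: [564.0, -132.4, 111.9]
eef_rot: [0.89, -0.456, 0.0, -0.0]
ft_force: [0.6, 0.1, -0.4]
gripper_width: 0.003
```

```bash
python3 -c "
from h import *
st();go([584,-172.3,72])"
```

```text
25.75 [ 564.04 -132.41  111.9 ] [[0.5849, -0.8111, 0.0003], [-0.8111, -0.5849, -0.0001], [0.0003, -0.0002, -1.0]] [ 0.62  0.08 -0.41] [ 0.081  0.01  -0.073] 0.003021692084535308
shift units [2.201 0.358 1.996]
```

Request:
{"name": "move_arm", "arguments": {"motion": [[0, 0, 0, 0.8, 0.12, 0, 1], [0, 0, 0, 0.8, 0.12, 0, 1], [0, 0, 0, 0.6, 0.12, 0, 1], [0, 0, 0, 0, 0, 0, 1], [0, 0, 0, 0, 0, 0.6, 1], [0, 0, 0, 0, 0, 0.7, 1], [0, 0, 0, 0, 0, 0.7, 1], [0, 0, 0, 0, 0, 0, 1]]}}

```text
time: 26.55
tcp_pos: [581.6, -171.0, 68.7]
eef_rot: [0.891, -0.455, -0.003, 0.0]
ft_force: [-0.2, 0.8, 0.1]
gripper_width: 0.007
```

```bash
python3 - <<'E'
from h import *
lev();s=env.sense();M=R.from_quat(s["eef_rot"]).as_matrix()
print(s["tcp_pos"],"handle in tool",M.T@(np.array([566.5,-148,92])-s["tcp_pos"]))
b=snap("side")
c=b["img"][110:180,240:320];cv2.imwrite("pics/s7.png",cv2.resize(c,None,fx=7,fy=7,interpolation=cv2.INTER_CUBIC)[:,:,::-1])
print(proj(b,s["tcp_pos"]))
E
```

```text
t 26.55 lever(if touching) 0.018 handle tool y 0.9 push N -0.81 Ftool [-0.76 -0.26 -0.1 ] Ttool [ 0.027 -0.053  0.   ] z 68.7 q6 2.21
[ 581.64626934 -171.03208064   68.71971351] handle in tool [-27.63505243  -1.17566097 -23.16850559]
(np.float64(271.29119975739457), np.float64(149.0923660872786))
```

View pics/s7.png

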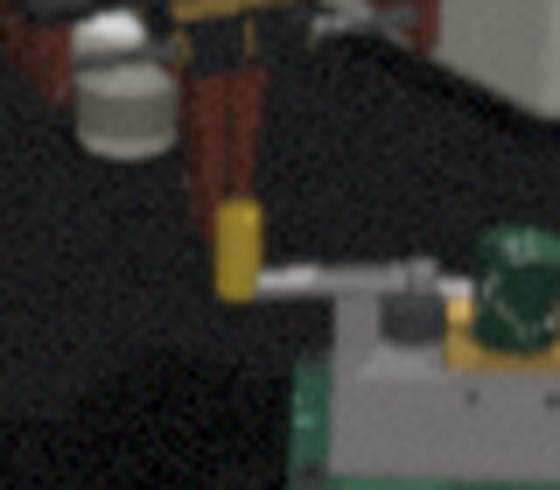

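The left finger's end at crop (205,235) lies well below the handle's top (198) and above the arm level (275). Pushing now.

Request:
{"name": "move_arm", "arguments": {"motion": [[0, 0, 0, -0.235, -0.036, 0, 1], [0, 0, 0, -0.235, -0.036, 0, 1], [0, 0, 0, -0.235, -0.036, 0, 1], [0, 0, 0, -0.235, -0.036, 0, 1]]}}

```text
time: 27.0
tcp_pos: [576.0, -154.9, 72.5]
eef_rot: [0.891, -0.455, 0.001, -0.0]
ft_force: [3.0, -0.6, -0.4]
gripper_width: 0.007
```

```bash
python3 -c "
from h import *
lev()"
```

```text
t 27.0 lever(if touching) 0.243 handle tool y 1.6 push N 1.83 Ftool [ 2.2  -2.06  0.38] Ttool [0.314 0.325 0.042] z 72.5 q6 2.23
```

Request:
{"name": "move_arm", "arguments": {"motion": [[0, 0, 0, -0.235, -0.036, 0, 1], [0, 0, 0, -0.235, -0.036, 0, 1], [0, 0, -0.36, -0.19, -0.047, 0, 1]]}}

```text
time: 27.3
tcp_pos: [569.3, -142.7, 72.1]
eef_rot: [0.902, -0.432, 0.0, -0.0]
ft_force: [1.7, -1.1, 0.9]
gripper_width: 0.002
```

```bash
python3 -c "
from h import *
lev()"
```

```text
t 27.3 lever(if touching) 0.428 handle tool y 1.3 push N 1.92 Ftool [ 1.94 -0.59 -0.94] Ttool [0.121 0.238 0.026] z 72.1 q6 2.2
```

Request:
{"name": "move_arm", "arguments": {"motion": [[0, 0, -0.36, -0.19, -0.047, 0, 1], [0, 0, -0.36, -0.19, -0.047, 0, 1], [0, 0, -0.36, -0.19, -0.047, 0, 1]]}}

```text
time: 27.6
tcp_pos: [563.9, -132.3, 72.0]
eef_rot: [0.932, -0.362, 0.0, -0.0]
ft_force: [1.7, -1.5, 1.3]
gripper_width: -0.0
```

```bash
python3 -c "
from h import *
lev()"
```

```text
t 27.6 lever(if touching) 0.576 handle tool y 1.1 push N 2.26 Ftool [ 2.26 -0.08 -1.32] Ttool [0.142 0.275 0.047] z 72.0 q6 2.06
```

Request:
{"name": "move_arm", "arguments": {"motion": [[0, 0, -0.29, -0.15, -0.038, 0, 1], [0, 0, -0.29, -0.15, -0.038, 0, 1]]}}

```text
time: 27.8
tcp_pos: [560.3, -127.2, 72.0]
eef_rot: [0.946, -0.324, 0.0, -0.0]
ft_force: [1.7, -0.7, -0.1]
gripper_width: 0.005
```

```bash
python3 -c "
from h import *
lev()"
```

```text
t 27.8 lever(if touching) 0.655 handle tool y 1.0 push N 1.71 Ftool [ 1.73 -0.51  0.11] Ttool [ 0.195  0.246 -0.011] z 72.0 q6 1.99
```

Request:
{"name": "move_arm", "arguments": {"motion": [[0, 0, -0.29, -0.15, -0.038, 0, 1], [0, 0, -0.29, -0.15, -0.038, 0, 1]]}}

```text
time: 28.0
tcp_pos: [556.5, -122.4, 72.0]
eef_rot: [0.958, -0.286, 0.0, -0.0]
ft_force: [2.4, 0.2, 0.5]
gripper_width: 0.001
```

```bash
python3 -c "
from h import *
lev()"
```

```text
t 28.0 lever(if touching) 0.732 handle tool y 1.0 push N 1.87 Ftool [ 1.93 -1.45 -0.5 ] Ttool [0.194 0.212 0.002] z 72.0 q6 1.91
```

Request:
{"name": "move_arm", "arguments": {"motion": [[0, 0, -0.29, -0.15, -0.038, 0, 1], [0, 0, -0.29, -0.15, -0.038, 0, 1]]}}

```text
time: 28.2
tcp_pos: [552.2, -117.9, 72.0]
eef_rot: [0.969, -0.247, 0.0, -0.0]
ft_force: [2.2, 0.5, 0.9]
gripper_width: 0.007
```

Request:
{"name": "move_arm", "arguments": {"motion": [[0, 0, -0.29, -0.15, -0.038, 0, 1], [0, 0, -0.29, -0.15, -0.038, 0, 1]]}}

```text
time: 28.4
tcp_pos: [547.6, -113.7, 72.0]
eef_rot: [0.978, -0.207, 0.0, -0.0]
ft_force: [1.7, -0.2, 0.6]
gripper_width: 0.003
```

```bash
python3 -c "
from h import *
lev()"
```

```text
t 28.4 lever(if touching) 0.89 handle tool y 0.8 push N 1.63 Ftool [ 1.66 -0.55 -0.55] Ttool [0.192 0.296 0.016] z 72.0 q6 1.76
```

Request:
{"name": "move_arm", "arguments": {"motion": [[0, 0, -0.29, -0.15, -0.038, 0, 1]]}}

```text
time: 28.5
tcp_pos: [545.2, -111.8, 72.0]
eef_rot: [0.982, -0.187, 0.0, -0.0]
ft_force: [2.1, -0.3, 0.2]
gripper_width: 0.004
```

```bash
python3 -c "
from h import *
lev()"
```

```text
t 28.5 lever(if touching) 0.93 handle tool y 0.7 push N 2.08 Ftool [ 2.11 -0.46 -0.19] Ttool [0.226 0.31  0.036] z 72.0 q6 1.72
```

Request:
{"name": "move_arm", "arguments": {"motion": [[0, 0, -0.215, -0.112, -0.028, 0, 1]]}}

```text
time: 28.6
tcp_pos: [543.2, -110.5, 71.9]
eef_rot: [0.985, -0.173, 0.0, -0.0]
ft_force: [2.5, -0.1, 1.3]
gripper_width: 0.005
```

Request:
{"name": "move_arm", "arguments": {"motion": [[0, 0, -0.215, -0.112, -0.028, 0, 1]]}}

```text
time: 28.7
tcp_pos: [541.3, -109.3, 71.9]
eef_rot: [0.987, -0.158, 0.0, -0.0]
ft_force: [1.7, 1.4, 1.1]
gripper_width: 0.009
```

```bash
python3 -c "
from h import *
lev()"
```

```text
t 28.7 lever(if touching) 0.989 handle tool y 0.4 push N 1.12 Ftool [ 1.2  -1.85 -1.14] Ttool [ 0.272  0.224 -0.034] z 71.9 q6 1.67
```

Request:
{"name": "move_arm", "arguments": {"motion": [[0, 0, -0.215, -0.112, -0.028, 0, 1]]}}

```text
time: 28.8
tcp_pos: [539.3, -108.1, 71.8]
eef_rot: [0.99, -0.143, 0.0, -0.0]
ft_force: [0.9, 0.5, 1.1]
gripper_width: 0.002
```

```bash
python3 -c "
from h import *
lev()"
```

```text
t 28.8 lever(if touching) 1.019 handle tool y 0.2 push N 0.69 Ftool [ 0.72 -0.71 -1.14] Ttool [0.193 0.255 0.002] z 71.8 q6 1.64
```

Request:
{"name": "move_arm", "arguments": {"motion": [[0, 0, -0.215, -0.112, -0.028, 0, 1]]}}

```text
time: 28.9
tcp_pos: [537.3, -107.0, 71.8]
eef_rot: [0.992, -0.128, 0.0, -0.0]
ft_force: [1.6, 0.3, 0.8]
gripper_width: 0.004
```

Request:
{"name": "move_arm", "arguments": {"motion": [[0, 0, -0.215, -0.112, -0.028, 0, 1]]}}

```text
time: 29.0
tcp_pos: [535.3, -105.9, 71.8]
eef_rot: [0.994, -0.113, -0.0, -0.0]
ft_force: [1.6, 1.4, 0.1]
gripper_width: 0.005
```

```bash
python3 -c "
from h import *
lev()"
```

```text
t 29.0 lever(if touching) 1.079 handle tool y 0.0 push N 1.16 Ftool [ 1.24 -1.77 -0.1 ] Ttool [ 0.242  0.325 -0.021] z 71.8 q6 1.58
```

Request:
{"name": "move_arm", "arguments": {"motion": [[0, 0, -0.215, -0.112, -0.028, 0, 1]]}}

```text
time: 29.1
tcp_pos: [533.2, -104.9, 71.7]
eef_rot: [0.995, -0.098, -0.0, -0.0]
ft_force: [1.8, 0.7, 1.0]
gripper_width: 0.008
```

```bash
python3 -c "
from h import *
lev()"
```

```text
t 29.1 lever(if touching) 1.108 handle tool y -0.1 push N 1.55 Ftool [ 1.6  -1.06 -0.98] Ttool [0.231 0.284 0.017] z 71.7 q6 1.55
```

Request:
{"name": "move_arm", "arguments": {"motion": [[0, 0, -0.215, -0.112, -0.028, 0, 1]]}}

```text
time: 29.2
tcp_pos: [531.1, -103.9, 71.7]
eef_rot: [0.997, -0.083, -0.0, -0.0]
ft_force: [3.1, 1.3, 1.3]
gripper_width: 0.005
```

```bash
python3 -c "
from h import *
lev()"
```

```text
t 29.2 lever(if touching) 1.139 handle tool y -0.1 push N 2.7 Ftool [ 2.79 -1.84 -1.28] Ttool [ 0.285  0.326 -0.027] z 71.7 q6 1.52
```

Request:
{"name": "move_arm", "arguments": {"motion": [[0, 0, -0.143, -0.075, -0.019, 0, 1]]}}

```text
time: 29.3
tcp_pos: [529.6, -103.2, 71.7]
eef_rot: [0.997, -0.073, -0.0, -0.0]
ft_force: [2.0, 1.3, -0.3]
gripper_width: 0.003
```

```bash
python3 -c "
from h import *
lev()"
```

```text
t 29.3 lever(if touching) 1.16 handle tool y -0.2 push N 1.75 Ftool [ 1.83 -1.63  0.32] Ttool [ 0.253  0.339 -0.021] z 71.7 q6 1.5
```

Request:
{"name": "move_arm", "arguments": {"motion": [[0, 0, -0.143, -0.075, -0.019, 0, 1]]}}

```text
time: 29.4
tcp_pos: [528.3, -102.7, 71.7]
eef_rot: [0.998, -0.064, -0.0, -0.0]
ft_force: [1.8, 2.1, 0.5]
gripper_width: 0.004
```

```bash
python3 -c "
from h import *
lev()"
```

```text
t 29.4 lever(if touching) 1.178 handle tool y -0.2 push N 1.45 Ftool [ 1.56 -2.3  -0.53] Ttool [0.367 0.329 0.058] z 71.7 q6 1.48
```

Request:
{"name": "move_arm", "arguments": {"motion": [[0, 0, -0.143, -0.075, -0.015, 0, 1]]}}

```text
time: 29.5
tcp_pos: [526.9, -102.2, 71.7]
eef_rot: [0.999, -0.054, -0.0, -0.0]
ft_force: [2.1, 2.2, -0.1]
gripper_width: 0.005
```

```bash
python3 -c "
from h import *
lev()"
```

```text
t 29.5 lever(if touching) 1.198 handle tool y -0.3 push N 1.7 Ftool [ 1.81 -2.44  0.11] Ttool [ 0.37   0.362 -0.031] z 71.7 q6 1.46
```

Request:
{"name": "move_arm", "arguments": {"motion": [[0, 0, -0.143, -0.075, -0.015, 0, 1]]}}

```text
time: 29.6
tcp_pos: [525.5, -101.7, 71.7]
eef_rot: [0.999, -0.044, -0.0, -0.0]
ft_force: [3.5, 1.9, 0.8]
gripper_width: 0.008
```

```bash
python3 -c "
from h import *
lev()"
```

```text
t 29.6 lever(if touching) 1.217 handle tool y -0.5 push N 3.18 Ftool [ 3.29 -2.19 -0.75] Ttool [0.443 0.338 0.011] z 71.7 q6 1.44
```

Request:
{"name": "move_arm", "arguments": {"motion": [[0, 0, -0.143, -0.075, -0.015, 0, 1]]}}

```text
time: 29.7
tcp_pos: [524.0, -101.2, 71.7]
eef_rot: [0.999, -0.034, 0.0, -0.0]
ft_force: [2.6, 2.3, -0.6]
gripper_width: 0.005
```

```bash
python3 -c "
from h import *
lev()"
```

```text
t 29.7 lever(if touching) 1.237 handle tool y -0.6 push N 2.35 Ftool [ 2.47 -2.49  0.64] Ttool [0.494 0.392 0.063] z 71.7 q6 1.42
```

Request:
{"name": "move_arm", "arguments": {"motion": [[0, 0, -0.143, -0.075, -0.045, 0, 1]]}}

```text
time: 29.8
tcp_pos: [522.5, -100.6, 71.7]
eef_rot: [1.0, -0.024, -0.0, 0.0]
ft_force: [1.1, -0.9, -1.3]
gripper_width: 0.002
```

```bash
python3 -c "
from h import *
lev()"
```

```text
t 29.8 lever(if touching) 1.258 handle tool y -0.5 push N 1.18 Ftool [1.14 0.84 1.31] Ttool [-0.107  0.327  0.034] z 71.7 q6 1.41
```

Request:
{"name": "move_arm", "arguments": {"motion": [[0, 0, -0.143, -0.075, -0.045, 0, 1]]}}

```text
time: 29.9
tcp_pos: [521.1, -99.8, 71.7]
eef_rot: [1.0, -0.013, 0.0, 0.0]
ft_force: [2.3, -1.8, 0.1]
gripper_width: 0.007
```

```bash
python3 -c "
from h import *
lev()"
```

```text
t 29.9 lever(if touching) 1.278 handle tool y -0.2 push N 2.44 Ftool [ 2.36  1.75 -0.07] Ttool [-0.252  0.402  0.006] z 71.7 q6 1.39
```

Request:
{"name": "move_arm", "arguments": {"motion": [[0, 0, -0.143, -0.075, -0.03, 0, 1]]}}

```text
time: 30.0
tcp_pos: [519.7, -99.2, 71.8]
eef_rot: [1.0, -0.004, 0.0, 0.0]
ft_force: [2.0, -2.7, -1.1]
gripper_width: 0.006
```

```bash
python3 -c "
from h import *
lev()"
```

```text
t 30.0 lever(if touching) 1.296 handle tool y -0.1 push N 2.13 Ftool [2.   2.69 1.08] Ttool [-0.38   0.403 -0.021] z 71.8 q6 1.37
```

Request:
{"name": "move_arm", "arguments": {"motion": [[0, 0, -0.143, -0.075, -0.005, 0, 1]]}}

```text
time: 30.1
tcp_pos: [518.3, -98.8, 71.8]
eef_rot: [1.0, 0.006, 0.0, 0.0]
ft_force: [3.6, 0.6, -1.6]
gripper_width: 0.005
```

```bash
python3 -c "
from h import *
lev()"
```

```text
t 30.1 lever(if touching) 1.315 handle tool y -0.1 push N 3.55 Ftool [ 3.58 -0.6   1.64] Ttool [ 0.003  0.53  -0.013] z 71.8 q6 1.35
```

Request:
{"name": "move_arm", "arguments": {"motion": [[0, 0, -0.143, -0.075, -0.015, 0, 1]]}}

```text
time: 30.2
tcp_pos: [517.0, -98.4, 71.8]
eef_rot: [1.0, 0.016, 0.0, 0.0]
ft_force: [3.7, -0.7, -2.0]
gripper_width: 0.003
```

```bash
python3 -c "
from h import *
lev()"
```

```text
t 30.2 lever(if touching) 1.333 handle tool y -0.1 push N 3.69 Ftool [3.65 0.8  1.98] Ttool [-0.026  0.598 -0.002] z 71.8 q6 1.33
```

Request:
{"name": "move_arm", "arguments": {"motion": [[0, 0, -0.143, -0.075, -0.015, 0, 1]]}}

```text
time: 30.3
tcp_pos: [515.5, -98.0, 71.8]
eef_rot: [1.0, 0.026, 0.0, -0.0]
ft_force: [3.9, 0.4, -1.7]
gripper_width: 0.006
```

```bash
python3 -c "
from h import *
lev()"
```

```text
t 30.3 lever(if touching) 1.352 handle tool y -0.1 push N 3.91 Ftool [ 3.92 -0.2   1.7 ] Ttool [ 0.128  0.747 -0.011] z 71.8 q6 1.31
```

Request:
{"name": "move_arm", "arguments": {"motion": [[0, 0, -0.143, -0.075, -0.015, 0, 1]]}}

```text
time: 30.4
tcp_pos: [514.1, -97.7, 71.8]
eef_rot: [0.999, 0.036, 0.0, -0.0]
ft_force: [4.8, 2.3, -1.1]
gripper_width: 0.006
```

```bash
python3 -c "
from h import *
lev()"
```

```text
t 30.4 lever(if touching) 1.371 handle tool y -0.2 push N 4.85 Ftool [ 4.96 -1.93  1.09] Ttool [0.296 0.889 0.081] z 71.8 q6 1.29
```

Request:
{"name": "move_arm", "arguments": {"motion": [[0, 0, -0.07, -0.037, -0.007, 0, 1]]}}

```text
time: 30.5
tcp_pos: [513.4, -97.6, 71.8]
eef_rot: [0.999, 0.041, 0.001, -0.0]
ft_force: [5.9, 1.8, -2.4]
gripper_width: 0.006
```

```bash
python3 -c "
from h import *
lev()"
```

```text
t 30.5 lever(if touching) 1.38 handle tool y -0.2 push N 5.98 Ftool [ 6.06 -1.34  2.43] Ttool [0.288 1.047 0.012] z 71.8 q6 1.28
```

That is about 5.4 N, snug. Backing off, then rising clear.

Request:
{"name": "move_arm", "arguments": {"motion": [[0, 0, 0, 0.4, 0, 0, 1], [0, 0, 0, 1, 0, 0, 1], [0, 0, 0, 0, 0, -1, 1], [0, 0, 0, 0, 0, -1, 1], [0, 0, 0, 0, 0, -1, 1], [0, 0, 0, 0, 0, -1, 1], [0, 0, 0, 0, 0, -1, 1], [0, 0, 0, 0, 0, -1, 1]]}}

```text
time: 31.3
tcp_pos: [539.8, -95.4, 192.2]
eef_rot: [0.999, 0.04, -0.001, -0.0]
ft_force: [-0.3, -0.5, -0.1]
gripper_width: 0.011
```

Request:
{"name": "move_arm", "arguments": {"motion": [[0, 0, 0, -1, 0.9, 0, 1], [0, 0, 0, -1, 0.9, 0, 1], [0, 0, 0, -1, 0.9, 0, 1], [0, 0, 0, -1, 0.9, 0, 1], [0, 0, 0, -1, 0, 0, 1], [0, 0, 0, -1, 0, 0, 1], [0, 0, 0, 0, 0, 0, 1], [0, 0, 0, 0, 0, 0, 1]]}}

```text
time: 32.1
tcp_pos: [427.1, -177.0, 191.8]
eef_rot: [0.999, 0.04, -0.0, -0.0]
ft_force: [0.2, 0.1, 0.8]
gripper_width: 0.006
```

```bash
python3 - <<'E'
from h import *
st();w=snap("wrist");w["fish"]=1
import pickle;pickle.dump(w,open("w8.pkl","wb"))
p=[int(c) for c in proj(w,B)];u0,v0=max(0,p[0]-100),max(0,p[1]-100);print(p,u0,v0)
pv=np.array([496.6,-173.9,0])
h=cv2.cvtColor(w["img"],cv2.COLOR_RGB2HSV);m=((h[...,0]>22)&(h[...,0]<34)&(h[...,1]>150)&(h[...,2]>70)).astype(np.uint8)
n,l,sx,c=cv2.connectedComponentsWithStats(m)
for i in range(1,n):
    if sx[i,4]>40: d=atz(w,*c[i],105)-pv;print(c[i],sx[i,4],"r",np.hypot(*d[:2]),"phi",np.arctan2(d[1],d[0])-np.radians(12.6))
cv2.imwrite("pics/w8.png",cv2.resize(w["img"][v0:v0+150,u0:u0+200],None,fx=4,fy=4,interpolation=cv2.INTER_CUBIC)[:,:,::-1])
E
```

```text
32.1 [ 427.1  -177.04  191.85] [[0.9968, 0.0801, -0.0004], [0.0801, -0.9968, 0.0001], [-0.0004, -0.0002, -1.0]] [0.19 0.12 0.8 ] [ 0.034 -0.028 -0.005] 0.0064906598615637355
[259, 145] 159 45
[177.06766917 108.04511278] 399 r 74.24006761038338 phi 1.384264253255138
```

View pics/w8.png

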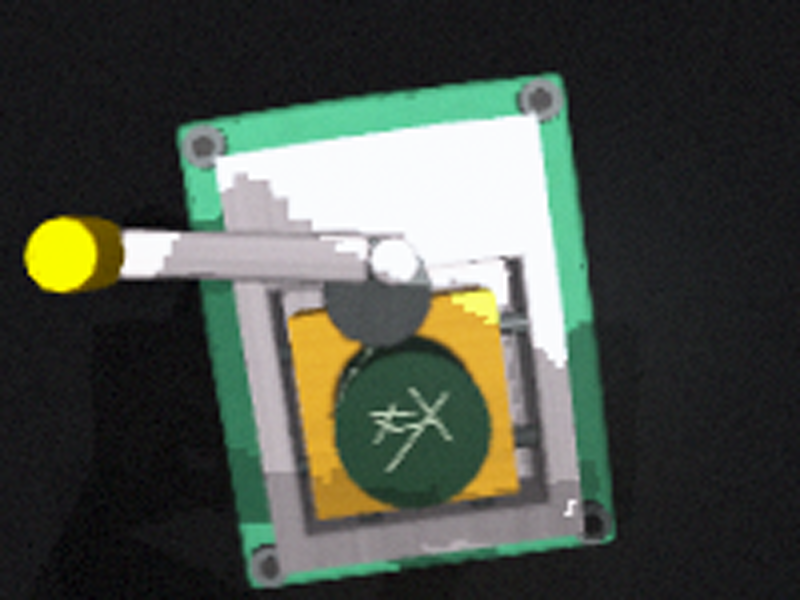

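The cam (crop 380,310) bears on the upright core (412,428), and the lever stayed at 1.38 rad after release. The arm is clear, so I'm handing in.

```bash
python3 -c "
from cell import env
print(env.sign_off())"
```

```text
the job is handed in; nothing more can be done
None
```

I loaded the small dark green core from the tray into the bore and clamped it, and the job was handed in at about 32 s.

- **Loading:** I tipped the core about 15° and entered its low edge first. I felt for the bore's sides with light contact (about 3 N sideways at most) and straightened it. It then slid down to the floor, where I stopped at about 11 N, eased off and let go.
- **Clamping:** I pushed the lever round with closed fingers until the cam bit. The lever began to stiffen near 1.3 rad, and I stopped at 1.38 rad with 5 to 6 N on the handle. That is about 5.4 N judging by the wrist torque, while the last force reading was 6.0 N.

**Last checks:** the wrist picture shows the core upright with the cam bearing on it. The lever measured 1.384 rad after release, and the robot was touching nothing.

**What disagreed or went wrong:**
- **First lever push:** it missed, because the fingers passed over the handle without contact. The visible finger ends sit about 18 to 20 mm above the reported TCP, so I repeated the push 20 mm lower.
- **White fleck:** the last picture shows a small pale mark on the block's corner, at crop (570,508). I took it for light, but I did not check it.
- **Other items:** I did not take a final picture of the tray and jars. The arm kept clear of them and felt no unexpected contact.

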